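Level the gel caster and seat the gel trays

TASK

Get the gel caster ready for pouring: turn its two black foot-screw knobs until the bubble of each spirit level lies between its two marks, and put every gel tray from the mat, right way up, into a bay of its own on the white platform, pressed down between the rubber end seals until it sits flat and flush on the platform. Do not knock over the little bottle behind the caster.

Things in the scene. Friction and masses are not known exactly. Their poses are not given: they have to be found in the camera images.
- platform: White platform of the gel caster, 200 (x) x 340 (y) x 10 mm; origin: centre of its top face, 40 mm above the worktop when level. x away from the robot, y left, z normal to it. Stands on a fixed pivot under its point (62, 0) mm and two foot screws at (-78, +140) and (-78, -140); starts up to 0.045 rad off level. End rails, 18 mm high, 7 thick, run along y at x = -43.5 and +87.5 mm.
- knob_left (a joint): Turn (rad) of the left foot screw (front left corner), growing CLOCKWISE seen from above; range -5 to 5. Clockwise lifts that corner, 1.6 mm per rad, anticlockwise lowers it (platform tilts 0.008 rad per rad). With both screws at 0 the platform is level. The screw stands on the worktop; its knob keeps its height. About 0.2 N m turns it; it stays where left.
- knob_right (a joint): The same for the right foot screw, at the front right corner: grows clockwise from above, clockwise lifts the right front corner.
- knob_left_grip (a point): Centre of the left knob: upright round black fluted knob, 33 mm in diameter, 24 mm high (66 to 90 mm above the worktop; this point 78), on an upright 9 mm screw. Can be gripped from above at any yaw; free all round above 60 mm.
- knob_right_grip (a point): Centre of the right knob, equal to the left one.
- bay1 (a point): Centre of bay 1 of 4 (1 leftmost; 78 mm apart) on the platform's top, axes as the platform's, at its (22, +117) mm. A tray goes in with its x along the bay's x, either way round, between rubber seals 48 mm wide, 20 mm high, 97 mm apart up to 6 mm height, flaring to 109 mm at the top. Laid in, it rides about 8 mm high; 8 to 15 N straight down push it home and it stays.
- bay2 (a point): Centre of bay 2 of 4 (1 leftmost; 78 mm apart) on the platform's top, axes as the platform's, at its (22, +39) mm. A tray goes in with its x along the bay's x, either way round, between rubber seals 48 mm wide, 20 mm high, 97 mm apart up to 6 mm height, flaring to 109 mm at the top. Laid in, it rides about 8 mm high; 8 to 15 N straight down push it home and it stays.
- bay3 (a point): Centre of bay 3 of 4 (1 leftmost; 78 mm apart) on the platform's top, axes as the platform's, at its (22, -39) mm. A tray goes in with its x along the bay's x, either way round, between rubber seals 48 mm wide, 20 mm high, 97 mm apart up to 6 mm height, flaring to 109 mm at the top. Laid in, it rides about 8 mm high; 8 to 15 N straight down push it home and it stays.
- bay4 (a point): Centre of bay 4 of 4 (1 leftmost; 78 mm apart) on the platform's top, axes as the platform's, at its (22, -117) mm. A tray goes in with its x along the bay's x, either way round, between rubber seals 48 mm wide, 20 mm high, 97 mm apart up to 6 mm height, flaring to 109 mm at the top. Laid in, it rides about 8 mm high; 8 to 15 N straight down push it home and it stays.
- tray1_mid (a point): Gel tray, clear acrylic, 100 (x) x 52 (y) x 22 mm high, open at top and at both ends (x); floor 5 mm, the two long side walls 4 mm thick, 44 mm apart inside. This point: its centre, 11 mm above the underside; z out of its open top. 80 g. Starts flat on the mat, 26 mm or more from the next. Three or four of the four like trays are present (else None).
- tray2_mid (a point): Gel tray, clear acrylic, 100 (x) x 52 (y) x 22 mm high, open at top and at both ends (x); floor 5 mm, the two long side walls 4 mm thick, 44 mm apart inside. This point: its centre, 11 mm above the underside; z out of its open top. 80 g. Starts flat on the mat, 26 mm or more from the next. Three or four of the four like trays are present (else None).
- tray3_mid (a point): Gel tray, clear acrylic, 100 (x) x 52 (y) x 22 mm high, open at top and at both ends (x); floor 5 mm, the two long side walls 4 mm thick, 44 mm apart inside. This point: its centre, 11 mm above the underside; z out of its open top. 80 g. Starts flat on the mat, 26 mm or more from the next. Three or four of the four like trays are present (else None).
- tray4_mid (a point): Gel tray, clear acrylic, 100 (x) x 52 (y) x 22 mm high, open at top and at both ends (x); floor 5 mm, the two long side walls 4 mm thick, 44 mm apart inside. This point: its centre, 11 mm above the underside; z out of its open top. 80 g. Starts flat on the mat, 26 mm or more from the next. Three or four of the four like trays are present (else None).
- mat: Grey ribbed draining mat, 320 (x) x 270 (y) x 4 mm, fixed on the worktop to the left of the caster; origin: centre of its underside.
- agarose_bottle: Small loose screw-cap laboratory bottle, 56 mm in diameter, 105 mm high, behind the caster; origin: centre of its base. A bystander, to be left standing.
- bubble_left_mid (a point): Centre of the 12 mm bubble in the left spirit level. It moves along that level's tube to the high side: 4.0 mm toward the left knob per rad that the left screw is turned clockwise; the other screw does not move it.
- level_left_mid (a point): Middle of the left spirit level: tube 58 x 14 mm on the platform's front strip at its (-76, +82) mm, beside the left knob, lying slantwise, parallel to the line from the platform's pivot to that knob. Its two black marks are 20 mm apart; level when the bubble lies between them (its centre within 3.5 mm of this point).
- bubble_right_mid (a point): Centre of the 12 mm bubble in the right spirit level. It moves along that level's tube to the high side: 4.0 mm toward the right knob per rad that the right screw is turned clockwise; the other screw does not move it.
- level_right_mid (a point): Middle of the right spirit level: tube 58 x 14 mm on the platform's front strip at its (-76, -82) mm, beside the right knob, lying slantwise, parallel to the line from the platform's pivot to that knob. Its two black marks are 20 mm apart; level when the bubble lies between them (its centre within 3.5 mm of this point).
Mind the look-alikes: they are no part of the job. What is shaped like the part that bears tray2_mid but orange or pink is not meant.

How it is judged:
At the end, for the whole second after the job is handed in: Each bubble's centre within 3.6 mm of the middle of its level (so between the marks); each tray present at rest, right way up, in a bay of its own: centre within 8 mm in plan and at most 12.6 mm above the platform (11 is flush), tilt under 0.035 rad, yaw within 0.1 rad (distance between bubble_left_mid and level_left_mid below 0.0036 m and distance between bubble_right_mid and level_right_mid below 0.0036 m and ((horizontal distance between tray1_mid and bay1 below 0.008 m and z of tray1_mid in the frame of bay1 below 0.0126 m) or (horizontal distance between tray1_mid and bay2 below 0.008 m and z of tray1_mid in the frame of bay2 below 0.0126 m) or (horizontal distance between tray1_mid and bay3 below 0.008 m and z of tray1_mid in the frame of bay3 below 0.0126 m) or (horizontal distance between tray1_mid and bay4 below 0.008 m and z of tray1_mid in the frame of bay4 below 0.0126 m)) and angle between each of tray1_mid, tray2_mid, tray3_mid, tray4_mid's own z axis and vertical below 0.035 rad and angle between the x axis of each of tray1_mid, tray2_mid, tray3_mid, tray4_mid and the x axis of platform, either way round below 0.1 rad and linear speed of each of tray1, tray2, tray3, tray4 below 0.02 m/s and ((horizontal distance between tray2_mid and bay1 below 0.008 m and z of tray2_mid in the frame of bay1 below 0.0126 m) or (horizontal distance between tray2_mid and bay2 below 0.008 m and z of tray2_mid in the frame of bay2 below 0.0126 m) or (horizontal distance between tray2_mid and bay3 below 0.008 m and z of tray2_mid in the frame of bay3 below 0.0126 m) or (horizontal distance between tray2_mid and bay4 below 0.008 m and z of tray2_mid in the frame of bay4 below 0.0126 m)) and ((horizontal distance between tray3_mid and bay1 below 0.008 m and z of tray3_mid in the frame of bay1 below 0.0126 m) or (horizontal distance between tray3_mid and bay2 below 0.008 m and z of tray3_mid in the frame of bay2 below 0.0126 m) or (horizontal distance between tray3_mid and bay3 below 0.008 m and z of tray3_mid in the frame of bay3 below 0.0126 m) or (horizontal distance between tray3_mid and bay4 below 0.008 m and z of tray3_mid in the frame of bay4 below 0.0126 m)) and ((horizontal distance between tray4_mid and bay1 below 0.008 m and z of tray4_mid in the frame of bay1 below 0.0126 m) or (horizontal distance between tray4_mid and bay2 below 0.008 m and z of tray4_mid in the frame of bay2 below 0.0126 m) or (horizontal distance between tray4_mid and bay3 below 0.008 m and z of tray4_mid in the frame of bay3 below 0.0126 m) or (horizontal distance between tray4_mid and bay4 below 0.008 m and z of tray4_mid in the frame of bay4 below 0.0126 m))); the robot touches nothing.
It fails at once if the small bottle behind the caster is knocked over (angle between agarose_bottle's own z axis and vertical above 0.5 rad).
Of tray1, tray2, tray3, tray4 only 3 to 4 are there at a start; the rules pass over those that are not, and their reading is None.
At some moment in a run one of tray1, tray2, tray3, tray4 may be knocked a few centimetres aside while the robot is not near it.
Once in a run the grip may slacken for a moment while it holds something.
It also fails if it takes over 208 s, if anything falls off the work surface, if the arm or the gripper's body presses on something with over 40 N, if the wrist force passes 120 N, or if a joint passes its speed limit or range.

ROBOT

A 7-joint arm with a two-finger parallel gripper is mounted at the origin on a cart in front of the work surface, level with it; the furniture and walls round the work are solid. World frame = base frame: x ahead of the robot, y to its left, z up, the work surface at z = 0. Lengths are in m, angles in rad, forces in N, time in s.
With the tool pointing down it reaches from about 0.4 to 0.75 m from the base axis. Payload 19.5 kg.
Tool frame: the origin (TCP) lies midway between the tips of the shut fingers; the grasp point (between the pads) lies 19 mm behind it; z points along the fingers, y is the direction in which the jaws open and shut (so a half turn about z gives the same grasp; the last joint's range is limited). The gripper opens to 85 mm and grips with 20 to 120 N. Pads are 22 mm wide; open, the fingers measure 114 mm over their backs; the gripper's body (76 mm by 85 mm) begins 54 mm behind the grasp point. The pads swing forward as they close: fully open they stand 13 mm farther back than shut.
Start: joints at [-1.251, 0.707, -0.028, 1.485, 0.022, 0.951, -0.075], TCP at [0.204, 0.538, 0.231] pointing down, gripper open.
Joint ranges: [-2.71, 2.71], [-0.32, 2.16], [-1.57, 1.52], [0, 2.45], [-1.46, 4.6], [0, 2.02], [-2.83, 2.83]. Speed limits (rad/s): [1.89, 1.89, 2.57, 2.57, 3.01, 3.01, 3.01].

INTERFACE

Orientations are given as a unit quaternion [w, x, y, z].
In Python, from workcell import arm gives the robot as it stands. The module is installed in compiled form; this text tells all that it offers.
- The arm moves only by the tool drive_tool, never from a script. Its argument "commands" is a list of rows, each an object with "slide": the shift along the tool's x, y, z in mm, a list of three; "rotation": the turn, a rotation vector about the tool's x, y, z in rad, a list of three. In form: [{"slide": [tx, ty, tz], "rotation": [wx, wy, wz]}, ...]. A call has 1 to 5 rows; each row is the pose to reach, as a shift and turn from the pose measured when the call began, along the tool's axes at that moment; what a row does not reach only later rows make up. A row lasts 1/12 s, in which the tool goes at most 41.7 mm and 7.16 degrees, less where a joint would pass 70% of its speed; a pose out of reach is approached as far as the arm can. A call with a gripper value outside its range is refused whole. "claw" is the gripper command: -1 is fully open, 1 is shut, values between are in proportion, set as the call begins (left out, the last holds). The fingers move at their own pace and stop on an object; "squeeze" is the grip in N (left out, the last holds). Time passes only in rows, so rows that repeat a pose let the fingers close. It gives the time, the measured TCP pose, the force and the opening at its end, in the units of the state.
- arm.get_obs(): the state, without advancing time (a new reading comes with each control period).
- arm.get_image(name): name is "scene" or "side" or "wrist"; returns a dict with "color" (400x640x3 uint8, red, green, blue), "z_map" (400x640 float32, m along the optical axis (not along the pixel's ray), 0 where there is no reading), "camera_matrix" (3x3 intrinsics, pixels), "origin" and "attitude" of the camera in the world. Camera axes: x right, y down, z forward; pixel columns grow to the right and rows downward; lengths in m; the calibration is good to about 2 mm. The wrist camera is an equidistant fisheye: a pixel r from the principal point sees the ray r / f radians off the axis. A picture is of the moment at which its call begins.
- arm.close_job(): hands the job in, once; it reports no verdict.
The state is a dict: "clock": time; "joint_positions": joint angles; "dq": joint speeds; "tau": joint torques, N m; "tool_pos": TCP position; "ee_rot": TCP orientation; "contact_force": force on the tool from outside, world axes, zero at the start; "moment": the same for the moment, N m; "gripper_width": finger opening in m.
Only numpy, scipy, OpenCV 4.12 (cv2) and the standard library are available. Lean on these libraries where they do the work, as an engineer would, in place of code of your own. Each camera call takes 0.05 s, during which the arm holds its last target.

## Working session

There is one attempt and no reset: what is moved stays moved. The work goes in short steps, Python scripts to look and compute and a tool call to move; the robot and the scene stay as the last step left them, time stands still between calls to the robot, and variables do not carry over. Pictures are saved under pics/ and viewed, and the job is handed in when it is done.

Besides the shell and the picture viewer there is one more tool, called after ">>>" as a command line: name --argument value ..., lists and objects as JSON in quotes. drive_tool: Moves the arm, as the interface text tells. Its arguments: {"type":"object","properties":{"commands":{"type":"array"},"claw":{"type":"number"},"squeeze":{"type":"number"}},"required":["commands"]}

```bash
mkdir -p pics
cat > h.py <<'E'
import numpy as np,cv2
from workcell import arm
from scipy.spatial.transform import Rotation as R
def q2R(q): return R.from_quat([q[1],q[2],q[3],q[0]]).as_matrix()
def camR(im):
    a=np.array(im["attitude"],float)
    return a if a.shape==(3,3) else q2R(a)
def save(im,n): cv2.imwrite("pics/"+n+".png",im["color"][:,:,::-1])
def ray(im,u,v,fish=False):
    K=np.array(im["camera_matrix"]);x=(u-K[0,2])/K[0,0];y=(v-K[1,2])/K[1,1]
    if fish:
        r=np.hypot(x,y);d=np.array([x/r*np.sin(r),y/r*np.sin(r),np.cos(r)]) if r>0 else np.array([0,0,1.])
    else: d=np.array([x,y,1.])
    return np.array(im["origin"]),camR(im)@d
def onz(im,u,v,z,fish=False):
    o,d=ray(im,u,v,fish);return o+d*(z-o[2])/d[2]
def proj(im,p):
    K=np.array(im["camera_matrix"]);c=camR(im).T@(np.array(p)-np.array(im["origin"]))
    return K[:2,:2]@(c[:2]/c[2])+K[:2,2]
E
python3 - <<'E'
from h import *
for n in ["scene","side","wrist"]:
    im=arm.get_image(n);save(im,n+"0");print(n,im["camera_matrix"],im["origin"],im["attitude"])
print(arm.get_obs())
E
```

```text
scene [[388.49018786   0.         311.81702792]
 [  0.         388.49018786 197.45958484]
 [  0.           0.           1.        ]] [ 0.54514459 -0.52955094  0.86837157] [-0.3151157   0.94898481  0.01079031  0.00367383]
side [[402.83000278   0.         319.74157753]
 [  0.         402.83000278 196.27259572]
 [  0.           0.           1.        ]] [0.60695334 1.05125128 0.7780377 ] [-0.02091442  0.02125496  0.88445871 -0.46566468]
wrist [[309.70691629   0.         322.35782002]
 [  0.         309.70691629 199.30736933]
 [  0.           0.           1.        ]] [0.14211564 0.56059667 0.37342291] [0.10705829 0.81575285 0.56365809 0.07331695]
{'clock': 0.15, 'joint_positions': array([-1.25071264,  0.70691744, -0.02762146,  1.48487198,  0.02201152,
        0.95090448, -0.07549388]), 'dq': array([ 0.00075847,  0.00075155,  0.00057101, -0.0022345 ,  0.00142719,
        0.00045971, -0.00034876]), 'tau': array([ 1.01381433e-03, -8.83317733e+01,  1.23468865e+00, -2.36191893e+01,
        1.68890669e-02,  5.33366823e-03,  3.16619196e-05]), 'tool_pos': array([0.20344771, 0.53760018, 0.2309639 ]), 'ee_rot': array([-5.84912078e-05,  1.79900013e-01,  9.83684821e-01, -3.94930383e-04]), 'contact_force': array([-0.07568067,  0.47428636,  0.07317378]), 'moment': array([-0.04570878, -0.02414546, -0.00958368]), 'gripper_width': 0.08535812296367215}
```

View pics/scene0.png

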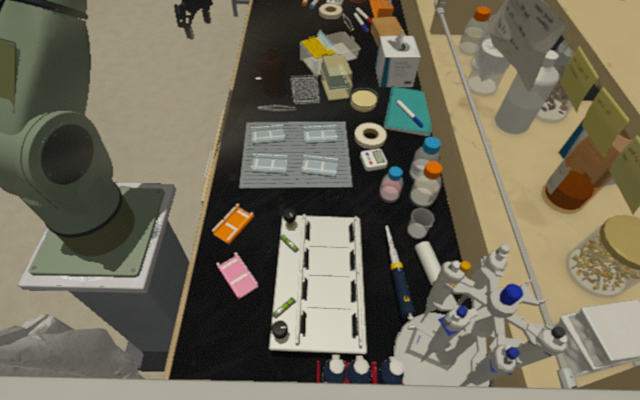

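View pics/side0.png

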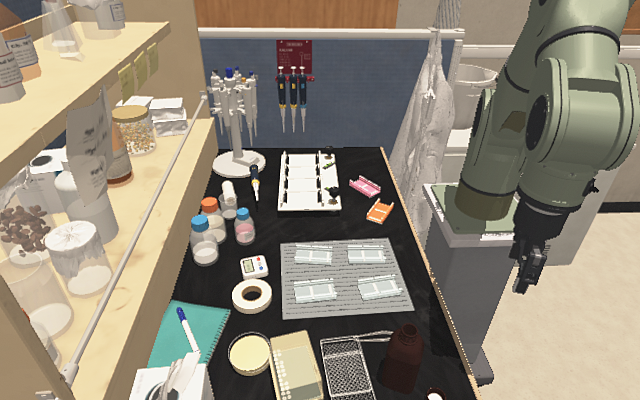

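View pics/wrist0.png

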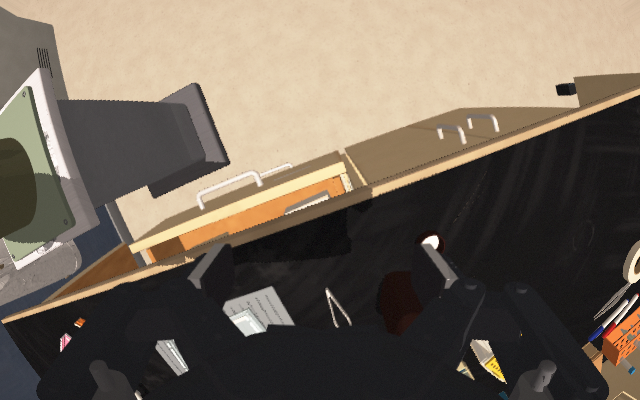

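Run:
```python
from h import *
im=arm.get_image("scene");c=im["color"][:,:,::-1]
cv2.imwrite("pics/mat.png",cv2.resize(c[115:195,230:360],None,fx=6,fy=6,interpolation=cv2.INTER_CUBIC))
cv2.imwrite("pics/cast.png",cv2.resize(c[205:355,260:380],None,fx=4,fy=4,interpolation=cv2.INTER_CUBIC))
im=arm.get_image("side");c=im["color"][:,:,::-1]
cv2.imwrite("pics/smat.png",cv2.resize(c[230:325,270:420],None,fx=5,fy=5,interpolation=cv2.INTER_CUBIC))
```

```text
(no output)
```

View pics/mat.png

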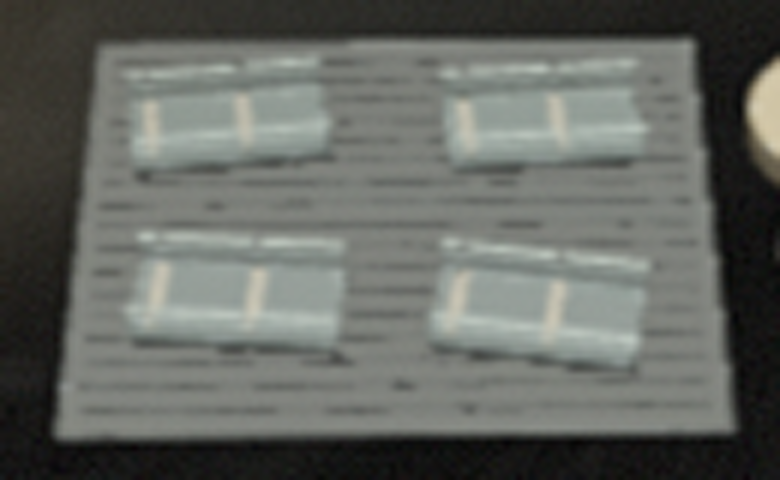

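View pics/cast.png

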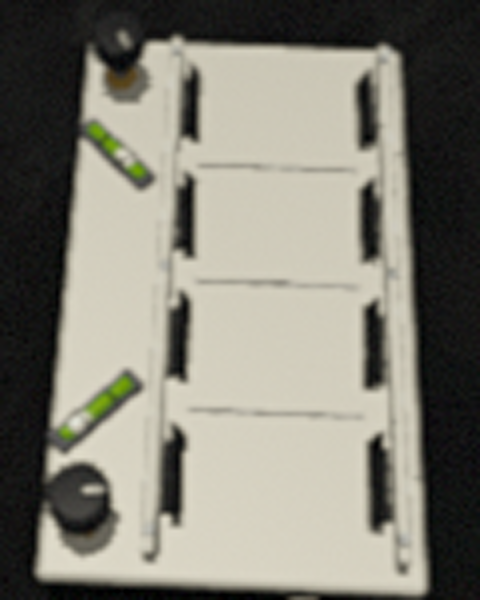

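View pics/smat.png

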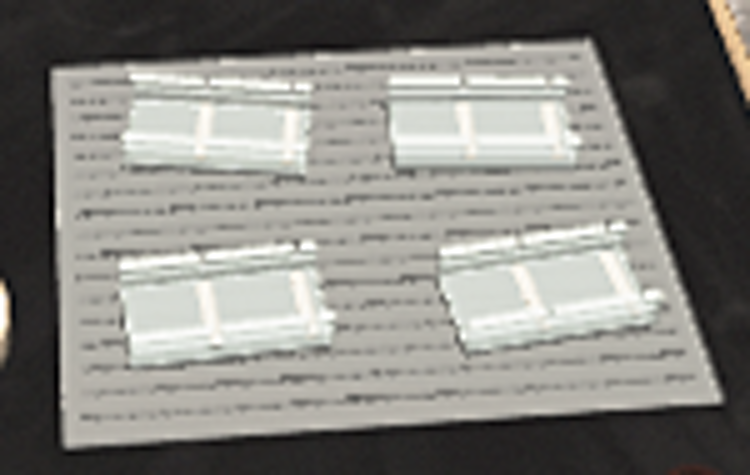

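Run:
```python
from h import *
im=arm.get_image("scene");Z=im["z_map"]
def P(u,v):
    o,d=ray(im,u,v);return o+d*np.median(Z[int(v)-1:int(v)+2,int(u)-1:int(u)+2])
print("knobs")
for u,v in [(289.5,214.5),(280,329)]: print(P(u,v).round(4),onz(im,u,v,.09).round(4))
pts=[]
for u,v in [(320,225),(320,260),(320,295),(320,330),(340,225),(340,330),(285,270),(283,290),(300,345)]:
    pts.append(P(u,v));print(u,v,pts[-1].round(4))
pts=np.array(pts);A=np.c_[pts[:,:2],np.ones(len(pts))];co=np.linalg.lstsq(A,pts[:,2],rcond=None)[0];print("plane",co,(A@co-pts[:,2]).round(4))
def onpl(u,v):
    o,d=ray(im,u,v);t=(co[0]*o[0]+co[1]*o[1]+co[2]-o[2])/(d[2]-co[0]*d[0]-co[1]*d[1]);return o+t*d
C=[onpl(260+x/4,205+y/4) for x,y in [(88,45),(402,52),(427,593),(38,578)]]
for c in C: print(c.round(4))
C=np.array(C);print("centre",C.mean(0),np.linalg.norm(C-np.roll(C,1,0),axis=1))
yx=(C[0]+C[1]-C[2]-C[3]);print("yaw",np.arctan2(-yx[0],yx[1]))
# trays: segmentation corners manual, far rim outer (z26) and near wall outer bottom (z4)
T={'TL':[(125,70),(322,57),(327,150),(135,168)],'TR':[(441,68),(636,58),(645,150),(452,168)],'BL':[(138,232),(345,240),(343,350),(128,338)],'BR':[(441,238),(650,260),(640,362),(430,345)]}
for k,v in T.items():
    w=[onz(im,230+x/6,115+y/6,z) for (x,y),z in zip(v,[.026,.026,.012,.012])]
    w=np.array(w);c=w.mean(0);d=w[1]-w[0];e=w[2]-w[3];print(k,c.round(4),"yaw",np.arctan2(d[1],d[0]).round(3),np.arctan2(e[1],e[0]).round(3),np.linalg.norm(d).round(3),np.linalg.norm(e).round(3), np.linalg.norm(w[0]-w[3]).round(3))
for (u,v) in [(391,185),(419,222)]: print(P(u,v).round(3))
```

```text
knobs
[ 0.4923 -0.0017  0.0902] [ 0.4923 -0.0015  0.09  ]
[ 0.488  -0.2782  0.0919] [ 0.4878 -0.2775  0.09  ]
320 225 [0.5677 0.0045 0.0368]
320 260 [ 0.5682 -0.0949  0.0377]
320 295 [ 0.5686 -0.1838  0.0406]
320 330 [ 0.569  -0.2626  0.0433]
340 225 [0.6185 0.0062 0.0364]
340 330 [ 0.6111 -0.2622  0.0449]
285 270 [ 0.4866 -0.1241  0.04  ]
283 290 [ 0.4851 -0.1743  0.0415]
300 345 [ 0.5279 -0.2948  0.0451]
plane [ 0.001295   -0.02893944  0.03551772] [-0.0007  0.0013  0.0009  0.0005 -0.0002 -0.001  -0.0002 -0.0003 -0.0003]
[0.4695 0.0296 0.0353]
[0.672  0.0296 0.0355]
[ 0.6645 -0.3082  0.0453]
[ 0.4659 -0.3051  0.045 ]
centre [ 0.56798553 -0.13853166  0.04026229] [0.33490464 0.20251236 0.3380352  0.19861748]
yaw -0.01665510325830812
TL [0.4046 0.3483 0.019 ] yaw 0.129 0.163 0.103 0.098 0.059
TR [0.5682 0.3538 0.019 ] yaw 0.107 0.161 0.103 0.1 0.061
BL [0.4205 0.2254 0.019 ] yaw -0.021 -0.043 0.102 0.104 0.058
BR [0.567  0.2225 0.019 ] yaw -0.111 -0.076 0.103 0.101 0.059
[0.753 0.111 0.072]
[0.83  0.037 0.012]
```

```bash
cat >> h.py <<'E'
def plan(x,y,z,phi=None,show=True):
    s=arm.get_obs();p=np.array(s["tool_pos"]);R0=q2R(s["ee_rot"])
    cur=np.arctan2(R0[1,1],R0[0,1])
    if phi is None: phi=cur
    else:
        pass
    ya=np.array([np.cos(phi),np.sin(phi),0]);za=np.array([0,0,-1.]);xa=np.cross(ya,za)
    Rt=np.c_[xa,ya,za]
    sl=R0.T@(np.array([x,y,z])-p)*1000;rv=R.from_matrix(R0.T@Rt).as_rotvec()
    print("slide",sl.round(1).tolist(),"rot",rv.round(3).tolist(),"| pos",p.round(4),"phi",cur.round(3),"j7",s["joint_positions"][6].round(3),"t",round(s["clock"],2))
def st():
    s=arm.get_obs();R0=q2R(s["ee_rot"]);print("pos",np.array(s["tool_pos"]).round(4),"phi",np.arctan2(R0[1,1],R0[0,1]).round(3),"z",R0[:,2].round(3),"j",np.array(s["joint_positions"]).round(2),"F",np.array(s["contact_force"]).round(1),"w",round(s["gripper_width"],4),"t",round(s["clock"],2))
E
python3 - <<'E'
from h import *
plan(.45,.0,.25,1.0)
plan(.45,.0,.25,0.0)
E
```

```text
slide [-420.9, -415.6, -18.7] rot [-0.0, 0.0, 0.209] | pos [0.2035 0.5377 0.2311] phi 1.209 j7 -0.076 t 0.3
slide [-420.9, -415.6, -18.7] rot [-0.0, 0.0, 1.209] | pos [0.2035 0.5377 0.2311] phi 1.209 j7 -0.076 t 0.3
```

>>> drive_tool --commands '[{"slide": [-420,-416,-20],"rotation": [0,0,0]},{"slide": [-420,-416,-20],"rotation": [0,0,0]},{"slide": [-420,-416,-20],"rotation": [0,0,0]},{"slide": [-420,-416,-20],"rotation": [0,0,0]},{"slide": [-420,-416,-20],"rotation": [0,0,0]}]' --claw -1

```text
clock: 0.72
tool_pos: [0.2903, 0.3465, 0.2385]
ee_rot: [0.0, 0.18, 0.984, -0.0]
contact_force: [2.0, -0.3, 0.8]
gripper_width: 0.0851
```

Run:
```python
from h import *
plan(.46,.01,.25)
```

```text
slide [-277.7, -254.8, -11.4] rot [-0.0, 0.0, 0.0] | pos [0.2903 0.3465 0.2385] phi 1.209 j7 0.215 t 0.72
```

>>> drive_tool --commands '[{"slide": [-278,-255,-11],"rotation": [0,0,0]},{"slide": [-278,-255,-11],"rotation": [0,0,0]},{"slide": [-278,-255,-11],"rotation": [0,0,0]},{"slide": [-278,-255,-11],"rotation": [0,0,0]},{"slide": [-278,-255,-11],"rotation": [0,0,0]}]'

```text
clock: 1.13
tool_pos: [0.384, 0.1604, 0.2447]
ee_rot: [0.0, 0.18, 0.984, -0.0]
contact_force: [0.1, 0.1, -0.2]
gripper_width: 0.0854
```

>>> drive_tool --commands '[{"slide": [-139,-128,-6],"rotation": [0,0,0]},{"slide": [-139,-128,-6],"rotation": [0,0,0]},{"slide": [-139,-128,-6],"rotation": [0,0,0]},{"slide": [-139,-128,-6],"rotation": [0,0,0]},{"slide": [-139,-128,-6],"rotation": [0,0,0]}]'

```text
clock: 1.55
tool_pos: [0.4699, -0.0128, 0.2509]
ee_rot: [0.001, 0.181, 0.983, -0.001]
contact_force: [0.9, 1.0, 0.2]
gripper_width: 0.0852
```

Run:
```python
from h import *
st();plan(.491,-.0015,.2)
im=arm.get_image("wrist");save(im,"w1");print(im["origin"],camR(im)[:,2])
o,d=ray(im,320,200,True);print(o,d)
```

```text
pos [ 0.4699 -0.0128  0.2509] phi 1.206 z [ 0.001 -0.001 -1.   ] j [ 0.03  0.53 -0.12  1.82  0.09  0.8   1.07] F [0.9 1.  0.2] w 0.0852 t 1.55
slide [-15.6, 18.2, 50.9] rot [-0.001, 0.001, 0.0] | pos [ 0.4699 -0.0128  0.2509] phi 1.206 j7 1.073 t 1.55
[0.40841971 0.01044113 0.39333905] [ 0.24134972 -0.09312039 -0.96596009]
[0.40841971 0.01044113 0.39333905] [ 0.24064522 -0.10099973 -0.96534394]
```

View pics/w1.png

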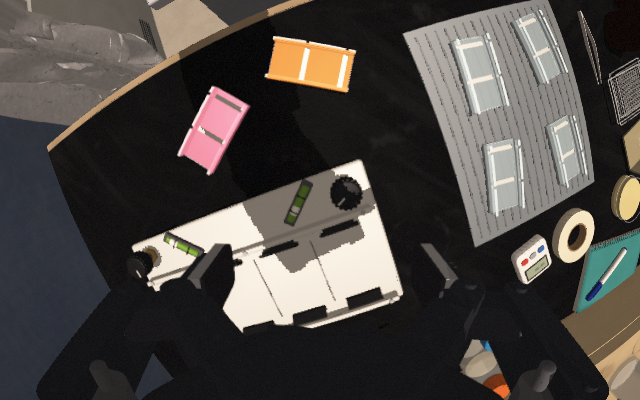

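```bash
cat >> h.py <<'E'
def lv(im,c,r=25,f=10,n="l"):
    c0=im["color"][int(c[1]-r):int(c[1]+r),int(c[0]-r):int(c[0]+r),::-1]
    cv2.imwrite("pics/"+n+".png",cv2.resize(c0,None,fx=f,fy=f,interpolation=cv2.INTER_CUBIC))
def crop(im,x0,y0,x1,y1,f,n): cv2.imwrite("pics/"+n+".png",cv2.resize(im["color"][y0:y1,x0:x1,::-1],None,fx=f,fy=f,interpolation=cv2.INTER_CUBIC))
E
python3 - <<'E'
from h import *
im=arm.get_image("wrist")
a=im["color"][:,:,::-1]
A=cv2.resize(a[170:235,270:370],None,fx=6,fy=6,interpolation=cv2.INTER_CUBIC)
B=cv2.resize(a[225:290,120:220],None,fx=6,fy=6,interpolation=cv2.INTER_CUBIC)
cv2.imwrite("pics/lev1.png",np.r_[A,B][:, :600])
print(onz(im,346,190,.09,True),onz(im,140,262,.09,True))
for u,v in [(364,161),(402,292),(131,247)]: print(onz(im,u,v,.04,True))
E
```

```text
[0.48481517 0.00394703 0.09      ] [ 0.47916986 -0.2634812   0.09      ]
[0.47234839 0.03465589 0.04      ]
[0.65862702 0.02746146 0.04      ]
[ 0.46513877 -0.31003207  0.04      ]
```

View pics/lev1.png

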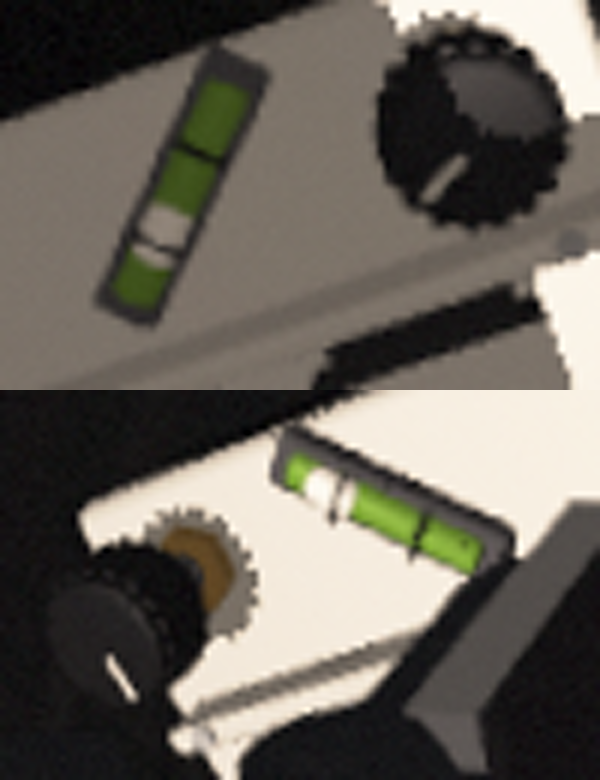

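Run:
```python
from h import *
plan(.489,.0,.18)
im=arm.get_image("scene");Z=im["z_map"]
im=arm.get_image("wrist")
print(onz(im,348.7,190.8,.09,True),im["origin"]); st()
```

```text
slide [-13.4, 18.6, 70.6] rot [-0.001, 0.001, 0.0] | pos [ 0.4698 -0.0124  0.2506] phi 1.204 j7 1.07 t 1.65
[0.48434754 0.01215611 0.09      ] [0.40767526 0.01305733 0.39309561]
pos [ 0.4686 -0.0086  0.2507] phi 1.209 z [ 0.  0. -1.] j [ 0.02  0.53 -0.12  1.82  0.08  0.8   1.07] F [-0.4  0.7  0. ] w 0.0854 t 1.75
```

>>> drive_tool --commands '[{"slide": [-13,15,70],"rotation": [0,0,0]},{"slide": [-13,15,70],"rotation": [0,0,0]},{"slide": [-13,15,70],"rotation": [0,0,0]},{"slide": [-13,15,70],"rotation": [0,0,0]},{"slide": [-13,15,70],"rotation": [0,0,0]}]'

```text
clock: 2.17
tool_pos: [0.4861, 0.0012, 0.1822]
ee_rot: [0.001, 0.18, 0.984, 0.0]
contact_force: [0.3, 0.9, -0.2]
gripper_width: 0.0853
```

Run:
```python
from h import *
im=arm.get_image("wrist");save(im,"w2");st()
im=arm.get_image("scene");crop(im,240,180,340,260,6,"s2")
```

```text
pos [0.4863 0.001  0.1824] phi 1.209 z [ 0.002  0.    -1.   ] j [-0.01  0.65 -0.1   1.87  0.11  0.63  1.03] F [ 0.2 -0.4  0.7] w 0.0856 t 2.22
```

View pics/w2.png

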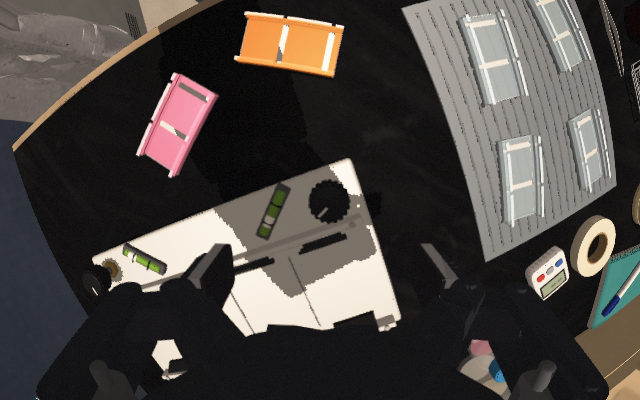

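View pics/s2.png

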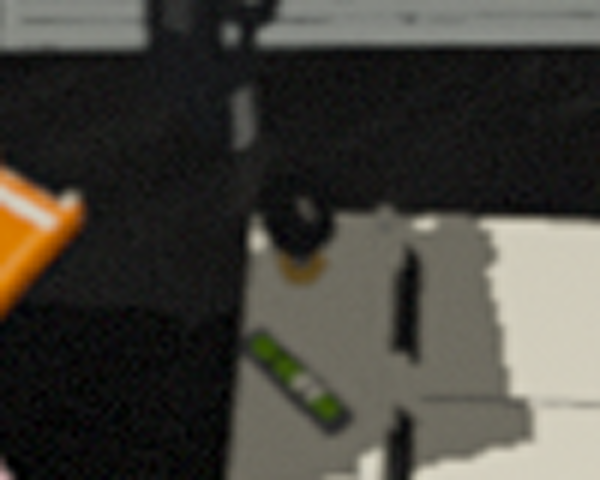

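Run:
```python
from h import *
im=arm.get_image("wrist");st()
print(onz(im,329,201,.085,True))
g=cv2.cvtColor(im["color"],cv2.COLOR_RGB2GRAY);crop(im,290,170,370,240,8,"k2")
print(im["origin"])
```

```text
pos [0.4864 0.0008 0.1822] phi 1.209 z [ 0.002  0.    -1.   ] j [-0.01  0.65 -0.1   1.87  0.11  0.63  1.03] F [-0.9 -0.2  0.4] w 0.0852 t 2.32
[0.48817038 0.00567383 0.085     ]
[0.42466349 0.02378683 0.32478419]
```

View pics/k2.png

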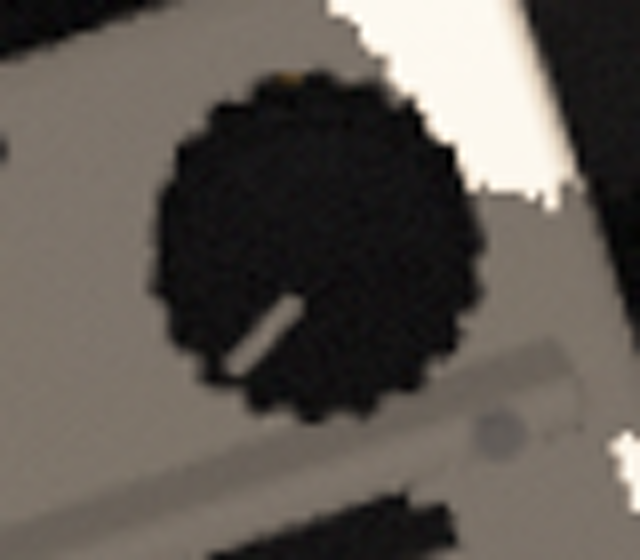

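Run:
```python
from h import *
plan(.490,.002,.064)
```

```text
slide [-2.7, 2.3, 118.2] rot [0.001, 0.002, -0.0] | pos [0.4864 0.0008 0.1822] phi 1.209 j7 1.03 t 2.32
```

>>> drive_tool --commands '[{"slide": [-3,2.3,40],"rotation": [0,0,0]},{"slide": [-3,2.3,75],"rotation": [0,0,0]},{"slide": [-3,2.3,100],"rotation": [0,0,0]},{"slide": [-3,2.3,118],"rotation": [0,0,0]},{"slide": [-3,2.3,118],"rotation": [0,0,0]}]'

```text
clock: 2.73
tool_pos: [0.4894, 0.0019, 0.0624]
ee_rot: [-0.0, 0.18, 0.984, -0.0]
contact_force: [-0.9, 0.2, -0.1]
gripper_width: 0.0854
```

>>> drive_tool --commands '[{"slide": [0,0,0],"rotation": [0,0,0]},{"slide": [0,0,0],"rotation": [0,0,0]},{"slide": [0,0,0],"rotation": [0,0,0]},{"slide": [0,0,0],"rotation": [0,0,0]},{"slide": [0,0,0],"rotation": [0,0,0]}]' --claw 1 --squeeze 40

```text
clock: 3.15
tool_pos: [0.4914, 0.005, 0.0641]
ee_rot: [0.002, 0.179, 0.984, 0.003]
contact_force: [-3.3, 7.1, 26.7]
gripper_width: 0.0298
```

>>> drive_tool --commands '[{"slide": [0,0,-2],"rotation": [0,0,0]},{"slide": [0,0,-2],"rotation": [0,0,0]},{"slide": [0,0,-2],"rotation": [0,0,0]}]'

```text
clock: 3.4
tool_pos: [0.4909, 0.0052, 0.0663]
ee_rot: [0.002, 0.179, 0.984, 0.003]
contact_force: [-4.0, 2.7, -4.9]
gripper_width: 0.0292
```

Run:
```python
from h import *
st()
im=arm.get_image("wrist");crop(im,170,130,490,330,2.4,"w3");st()
```

```text
pos [0.4909 0.0052 0.0663] phi 1.212 z [ 0.004  0.004 -1.   ] j [-0.04  0.86 -0.07  1.95  0.14  0.32  1.  ] F [-4.   2.7 -4.9] w 0.0292 t 3.4
pos [0.491  0.0052 0.0663] phi 1.212 z [ 0.004  0.004 -1.   ] j [-0.04  0.86 -0.07  1.95  0.14  0.32  1.  ] F [-4.5  2.6 -1.9] w 0.0292 t 3.45
```

View pics/w3.png

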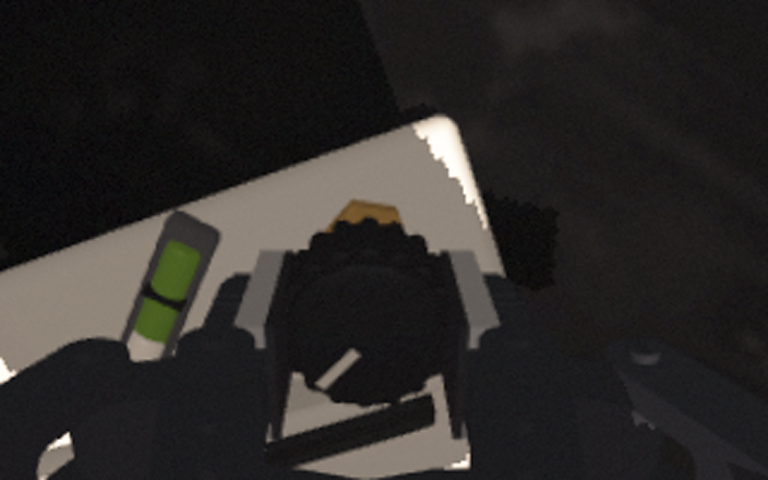

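>>> drive_tool --commands '[{"slide": [0,0,0],"rotation": [0,0,0.12]},{"slide": [0,0,0],"rotation": [0,0,0.24]},{"slide": [0,0,0],"rotation": [0,0,0.36]},{"slide": [0,0,0],"rotation": [0,0,0.48]},{"slide": [0,0,0],"rotation": [0,0,0.6]}]'

```text
clock: 3.87
tool_pos: [0.4906, 0.0049, 0.0664]
ee_rot: [0.001, 0.464, 0.886, 0.003]
contact_force: [-3.3, -0.6, -8.1]
gripper_width: 0.0294
```

Run:
```python
from h import *
st();print(arm.get_obs()["moment"])
im=arm.get_image("wrist");crop(im,170,130,490,330,2.4,"w4");st()
```

```text
pos [0.4906 0.0049 0.0664] phi 0.606 z [ 0.004  0.004 -1.   ] j [-0.1   0.87  0.05  1.95 -0.13  0.32  0.66] F [-3.3 -0.6 -8.1] w 0.0294 t 3.87
[-0.43888823  0.72206239  0.26491907]
pos [0.4906 0.0049 0.0664] phi 0.596 z [ 0.004  0.004 -1.   ] j [-0.1   0.87  0.05  1.95 -0.13  0.32  0.65] F [-2.3 -3.1 -6.7] w 0.0295 t 3.92
```

View pics/w4.png

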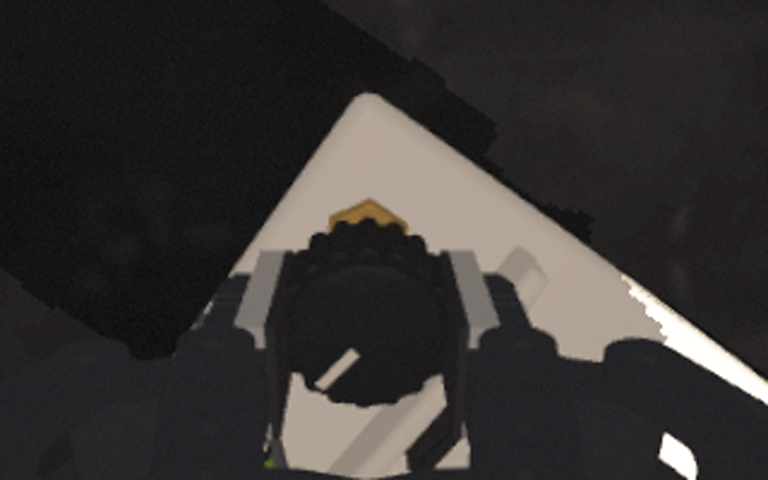

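>>> drive_tool --commands '[{"slide": [0,0,0],"rotation": [0,0,0.12]},{"slide": [0,0,0],"rotation": [0,0,0.24]},{"slide": [0,0,0],"rotation": [0,0,0.36]},{"slide": [0,0,0],"rotation": [0,0,0.48]},{"slide": [0,0,0],"rotation": [0,0,0.6]}]'

```text
clock: 4.33
tool_pos: [0.4902, 0.0047, 0.0664]
ee_rot: [-0.0, 0.709, 0.705, 0.002]
contact_force: [-5.4, -1.5, -8.4]
gripper_width: 0.0291
```

>>> drive_tool --commands '[{"slide": [0,0,0],"rotation": [0,0,0.12]},{"slide": [0,0,0],"rotation": [0,0,0.24]},{"slide": [0,0,0],"rotation": [0,0,0.36]},{"slide": [0,0,0],"rotation": [0,0,0.48]},{"slide": [0,0,0],"rotation": [0,0,0.6]}]'

```text
clock: 4.75
tool_pos: [0.4897, 0.0048, 0.0664]
ee_rot: [-0.002, 0.887, 0.463, 0.002]
contact_force: [-5.7, -0.8, -7.4]
gripper_width: 0.0294
```

>>> drive_tool --commands '[{"slide": [0,0,0],"rotation": [0,0,0.12]},{"slide": [0,0,0],"rotation": [0,0,0.18]},{"slide": [0,0,0],"rotation": [0,0,0.18]}]'

```text
clock: 5.0
tool_pos: [0.4895, 0.0049, 0.0664]
ee_rot: [-0.002, 0.925, 0.381, 0.001]
contact_force: [-3.4, 0.3, -7.7]
gripper_width: 0.0293
```

Run:
```python
from h import *
st()
im=arm.get_image("wrist");crop(im,170,130,490,330,2.4,"w5")
im=arm.get_image("scene");crop(im,260,200,340,320,5,"s5")
im=arm.get_image("side");crop(im,270,140,350,220,7,"sd5")
```

```text
pos [0.4895 0.0049 0.0664] phi -0.789 z [ 0.001  0.004 -1.   ] j [-0.25  0.9   0.33  1.96 -0.73  0.4  -0.14] F [-3.4  0.3 -7.7] w 0.0293 t 5.0
```

View pics/w5.png

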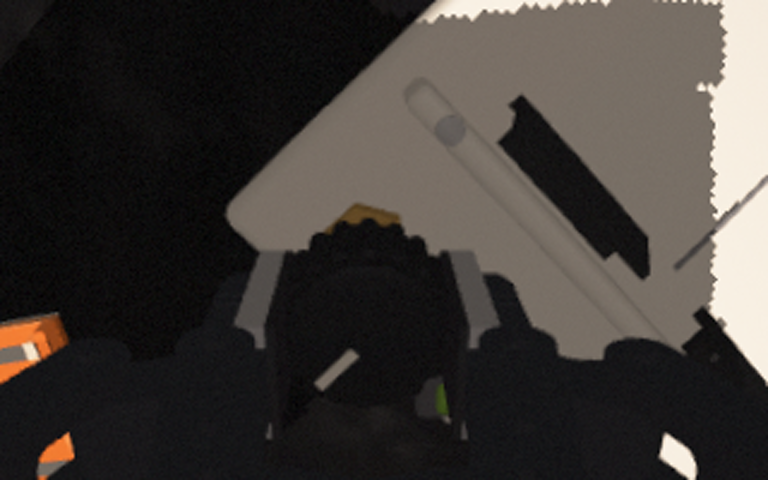

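View pics/s5.png

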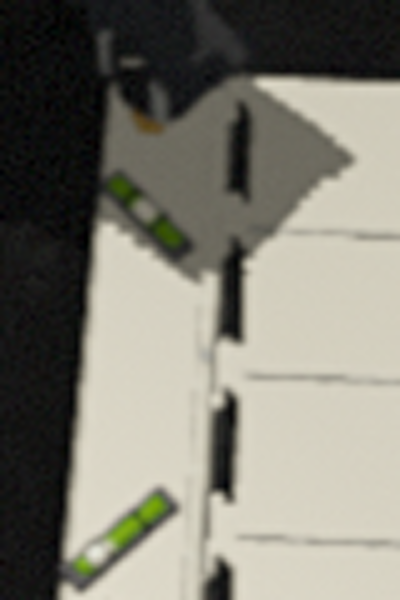

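>>> drive_tool --commands '[{"slide": [0,0,0],"rotation": [0,0,0]},{"slide": [0,0,0],"rotation": [0,0,0]},{"slide": [0,0,0],"rotation": [0,0,0]},{"slide": [0,0,-40],"rotation": [0,0,0]},{"slide": [0,0,-80],"rotation": [0,0,0]}]' --claw -1

```text
clock: 5.57
tool_pos: [0.4887, 0.004, 0.1467]
ee_rot: [-0.002, 0.924, 0.383, 0.0]
contact_force: [1.3, 0.4, 1.4]
gripper_width: 0.085
```

Run:
```python
from h import *
plan(.470,-.200,.20,-1.4)
```

```text
slide [-157.3, 130.9, -54.1] rot [-0.004, -0.0, 0.614] | pos [0.4887 0.004  0.1467] phi -0.786 j7 -0.229 t 5.57
```

>>> drive_tool --commands '[{"slide": [-30,25,-30],"rotation": [0,0,0.12]},{"slide": [-60,50,-54],"rotation": [0,0,0.24]},{"slide": [-90,75,-54],"rotation": [0,0,0.36]},{"slide": [-120,100,-54],"rotation": [0,0,0.48]},{"slide": [-157,131,-54],"rotation": [0,0,0.6]}]'

```text
clock: 5.98
tool_pos: [0.4714, -0.1896, 0.2009]
ee_rot: [-0.002, 0.996, 0.09, 0.0]
contact_force: [1.4, 1.2, -0.2]
gripper_width: 0.0855
```

Run:
```python
from h import *
arm.get_image("scene")
im=arm.get_image("wrist");save(im,"w6");st();plan(.485,-.275,.15)
```

```text
pos [ 0.4701 -0.194   0.2007] phi -1.397 z [-0.001  0.    -1.   ] j [-0.04  0.76  0.71  1.78 -0.64  0.85 -0.42] F [ 0.2  0.4 -0.2] w 0.0854 t 6.08
slide [0.7, 82.4, 50.6] rot [-0.0, 0.001, 0.0] | pos [ 0.4701 -0.194   0.2007] phi -1.397 j7 -0.417 t 6.08
```

View pics/w6.png

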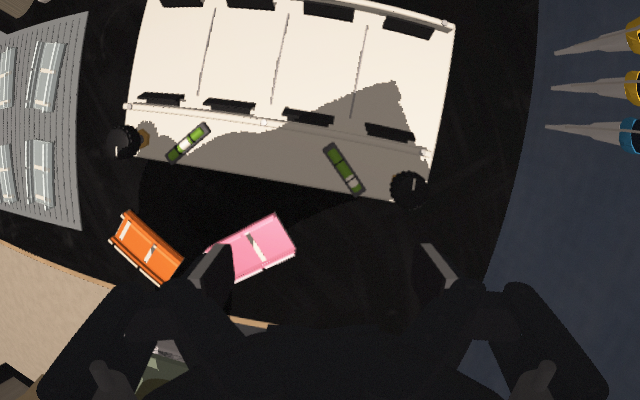

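Run:
```python
from h import *
im=arm.get_image("wrist");st()
print(onz(im,407.5,187,.09,True),onz(im,122,141,.09,True))
a=im["color"][:,:,::-1]
A=cv2.resize(a[115:170,160:220],None,fx=7,fy=7,interpolation=cv2.INTER_CUBIC)
B=cv2.resize(a[140:195,315:375],None,fx=7,fy=7,interpolation=cv2.INTER_CUBIC)
C=cv2.resize(a[160:215,380:440],None,fx=7,fy=7,interpolation=cv2.INTER_CUBIC)
cv2.imwrite("pics/lev2.png",cv2.resize(np.c_[A,B,C],(800,245)))
plan(.485,-.275,.15)
```

```text
pos [ 0.4708 -0.1907  0.2002] phi -1.39 z [-0.001  0.003 -1.   ] j [-0.04  0.76  0.71  1.78 -0.64  0.85 -0.42] F [ 1.   0.8 -0.2] w 0.0851 t 6.13
[ 0.49036391 -0.26470206  0.09      ] [0.49045208 0.0021063  0.09      ]Traceback (most recent call last):
  File "<stdin>", line 8, in <module>
cv2.error: OpenCV(4.12.0) /io/opencv/modules/imgcodecs/src/loadsave.cpp:1058: error: (-215:Assertion failed) image.channels() == 1 || image.channels() == 3 || image.channels() == 4 in function 'imwrite_'
```

Run:
```python
from h import *
im=arm.get_image("wrist");st()
print(onz(im,407.5,187,.09,True),onz(im,122,141,.09,True))
a=im["color"][:,:,::-1]
A=cv2.resize(a[115:170,160:220],None,fx=5,fy=5,interpolation=cv2.INTER_CUBIC)
B=cv2.resize(a[140:195,315:375],None,fx=5,fy=5,interpolation=cv2.INTER_CUBIC)
cv2.imwrite("pics/lev2.png",np.hstack([A,B]))
plan(.486,-.273,.15)
```

```text
pos [ 0.4712 -0.1886  0.2   ] phi -1.386 z [-0.001  0.004 -1.   ] j [-0.05  0.76  0.71  1.78 -0.64  0.85 -0.42] F [-0.3  0.6  0.4] w 0.0851 t 6.18
[ 0.49157683 -0.26075685  0.09      ] [0.48969892 0.00584977 0.09      ]
slide [-0.9, 85.9, 49.7] rot [-0.004, 0.001, 0.0] | pos [ 0.4712 -0.1886  0.2   ] phi -1.386 j7 -0.416 t 6.18
```

View pics/lev2.png

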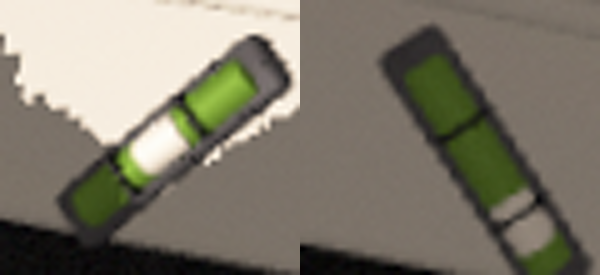

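>>> drive_tool --commands '[{"slide": [-1,40,20],"rotation": [0,0,0]},{"slide": [-1,80,50],"rotation": [0,0,0]},{"slide": [-1,85,50],"rotation": [0,0,0]},{"slide": [-1,85,50],"rotation": [0,0,0]},{"slide": [-1,85,50],"rotation": [0,0,0]}]'

```text
clock: 6.6
tool_pos: [0.4859, -0.2716, 0.1493]
ee_rot: [-0.002, 0.996, 0.093, -0.001]
contact_force: [-0.5, 0.4, -0.6]
gripper_width: 0.0852
```

Run:
```python
from h import *
arm.get_image("scene")
im=arm.get_image("wrist");crop(im,170,130,490,330,2.4,"w7");st()
plan(.486,-.273,.066)
```

```text
pos [ 0.4863 -0.2708  0.15  ] phi -1.384 z [-0.001  0.004 -1.   ] j [ 0.14  0.88  0.64  1.66 -0.68  0.84 -0.3 ] F [ 1.   0.3 -0.1] w 0.0855 t 6.7
slide [-0.7, 2.5, 84.0] rot [-0.004, 0.0, 0.0] | pos [ 0.4863 -0.2708  0.15  ] phi -1.384 j7 -0.303 t 6.7
```

View pics/w7.png

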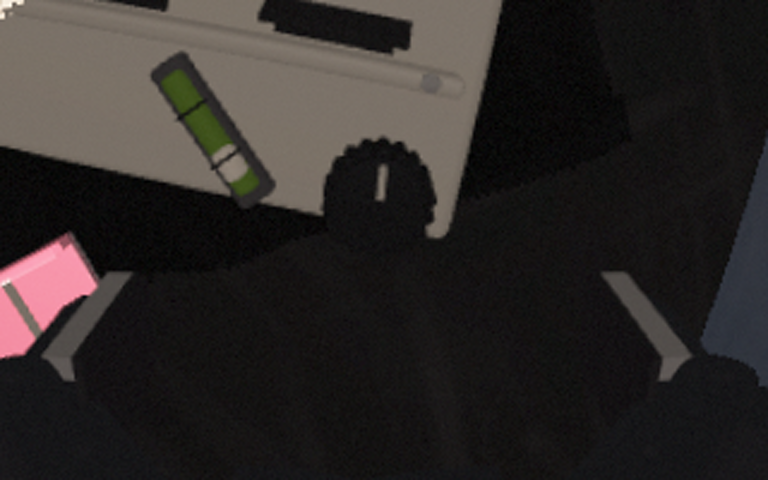

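Run:
```python
from h import *
im=arm.get_image("wrist");st()
print(onz(im,328,210,.085,True),onz(im,324,210,.085,True))
```

```text
pos [ 0.4864 -0.2708  0.1502] phi -1.384 z [-0.001  0.004 -1.   ] j [ 0.14  0.88  0.64  1.66 -0.68  0.84 -0.3 ] F [-0.2  0.6  0.6] w 0.0857 t 6.75
[ 0.48825493 -0.27413043  0.085     ] [ 0.48773173 -0.27137731  0.085     ]
```

Good: knob at about (0.487, -0.274). Descend and grip.

>>> drive_tool --commands '[{"slide": [-1,3,30],"rotation": [0,0,0]},{"slide": [-1,3,60],"rotation": [0,0,0]},{"slide": [-1,3,82],"rotation": [0,0,0]},{"slide": [-1,3,82],"rotation": [0,0,0]},{"slide": [-1,3,82],"rotation": [0,0,0]}]'

```text
clock: 7.17
tool_pos: [0.486, -0.273, 0.0687]
ee_rot: [-0.002, 0.996, 0.094, -0.0]
contact_force: [0.5, -0.4, 0.3]
gripper_width: 0.0857
```

>>> drive_tool --commands '[{"slide": [0,0,0],"rotation": [0,0,0]},{"slide": [0,0,0],"rotation": [0,0,0]},{"slide": [0,0,0],"rotation": [0,0,0]},{"slide": [0,0,0],"rotation": [0,0,0]},{"slide": [0,0,0],"rotation": [0,0,0]}]' --claw 1 --squeeze 40

```text
clock: 7.58
tool_pos: [0.4866, -0.2743, 0.0697]
ee_rot: [-0.001, 0.996, 0.093, 0.001]
contact_force: [-0.5, 2.1, 8.4]
gripper_width: 0.0296
```

>>> drive_tool --commands '[{"slide": [0,0,-1],"rotation": [0,0,-0.12]},{"slide": [0,0,-1],"rotation": [0,0,-0.24]},{"slide": [0,0,-1],"rotation": [0,0,-0.36]},{"slide": [0,0,-1],"rotation": [0,0,-0.48]},{"slide": [0,0,-1],"rotation": [0,0,-0.6]}]'

```text
clock: 8.0
tool_pos: [0.4862, -0.2737, 0.0701]
ee_rot: [-0.001, 0.922, 0.386, 0.0]
contact_force: [-0.6, 1.8, -16.6]
gripper_width: 0.0292
```

Run:
```python
from h import *
im=arm.get_image("wrist");crop(im,170,130,490,330,2.4,"w8");st()
```

```text
pos [ 0.4862 -0.2736  0.0702] phi -0.768 z [-0.     0.003 -1.   ] j [ 0.27  0.96  0.38  1.71 -0.58  0.59  0.22] F [  1.6   2.1 -19. ] w 0.0295 t 8.05
```

View pics/w8.png

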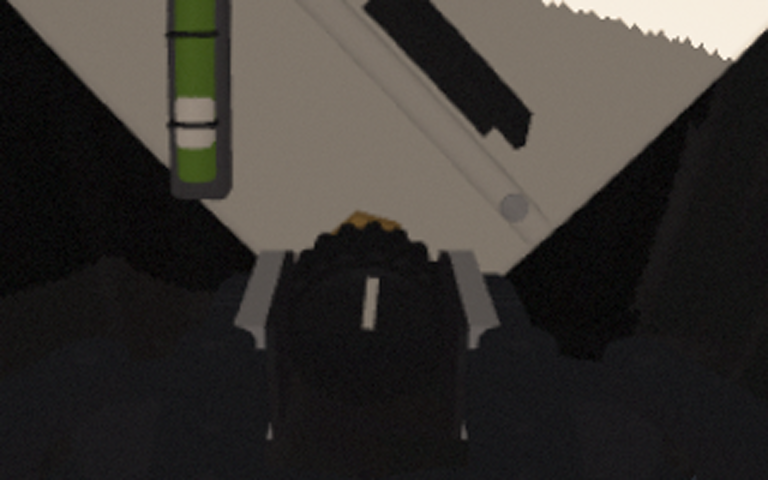

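>>> drive_tool --commands '[{"slide": [0,0,1],"rotation": [0,0,-0.12]},{"slide": [0,0,1],"rotation": [0,0,-0.24]},{"slide": [0,0,1],"rotation": [0,0,-0.36]},{"slide": [0,0,1],"rotation": [0,0,-0.48]},{"slide": [0,0,1],"rotation": [0,0,-0.6]}]'

```text
clock: 8.47
tool_pos: [0.4857, -0.2734, 0.0698]
ee_rot: [-0.002, 0.763, 0.646, 0.001]
contact_force: [-6.7, 3.8, 9.7]
gripper_width: 0.0293
```

>>> drive_tool --commands '[{"slide": [0,0,0],"rotation": [0,0,-0.12]},{"slide": [0,0,0],"rotation": [0,0,-0.24]},{"slide": [0,0,0],"rotation": [0,0,-0.36]},{"slide": [0,0,0],"rotation": [0,0,-0.48]},{"slide": [0,0,0],"rotation": [0,0,-0.6]}]'

```text
clock: 8.88
tool_pos: [0.485, -0.2734, 0.0699]
ee_rot: [-0.002, 0.537, 0.843, 0.001]
contact_force: [-4.1, 1.1, -0.5]
gripper_width: 0.0297
```

>>> drive_tool --commands '[{"slide": [0,0,0],"rotation": [0,0,-0.12]},{"slide": [0,0,0],"rotation": [0,0,-0.24]},{"slide": [0,0,0],"rotation": [0,0,-0.36]},{"slide": [0,0,0],"rotation": [0,0,-0.48]},{"slide": [0,0,0],"rotation": [0,0,-0.6]}]'

```text
clock: 9.3
tool_pos: [0.4844, -0.2739, 0.07]
ee_rot: [-0.002, 0.263, 0.965, 0.001]
contact_force: [-2.6, -0.7, -4.1]
gripper_width: 0.0295
```

Run:
```python
from h import *
im=arm.get_image("wrist");save(im,"w9");st()
im=arm.get_image("scene");crop(im,260,200,340,350,4,"s9")
```

```text
pos [ 0.4843 -0.2739  0.07  ] phi 1.048 z [-0.004  0.003 -1.   ] j [ 0.5   0.91 -0.07  1.71  0.11  0.53  1.4 ] F [-1.9 -0.5 -2.5] w 0.0294 t 9.35
```

View pics/s9.png

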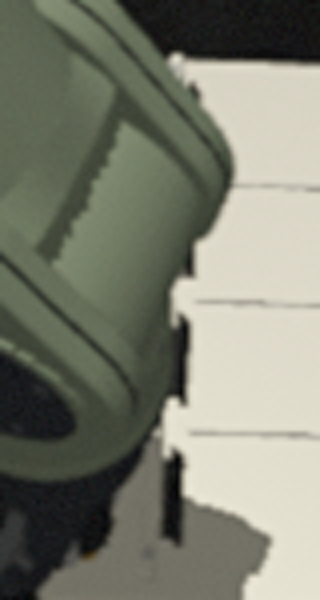

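View pics/w9.png

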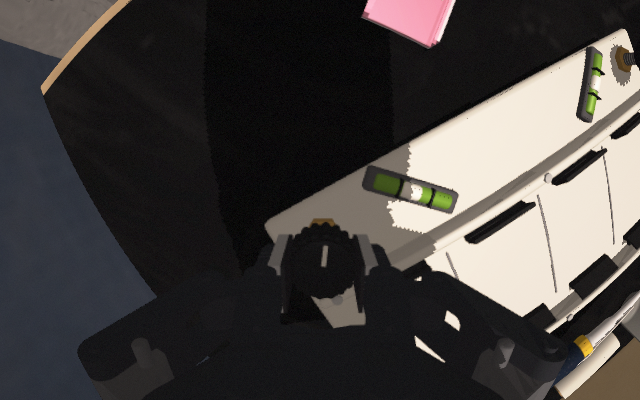

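>>> drive_tool --commands '[{"slide": [0,0,0],"rotation": [0,0,-0.12]},{"slide": [0,0,0],"rotation": [0,0,-0.24]},{"slide": [0,0,0],"rotation": [0,0,-0.36]},{"slide": [0,0,0],"rotation": [0,0,-0.48]},{"slide": [0,0,0],"rotation": [0,0,-0.55]}]'

```text
clock: 9.82
tool_pos: [0.4842, -0.2745, 0.07]
ee_rot: [-0.002, -0.007, 1.0, 0.001]
contact_force: [-0.4, -2.9, -3.5]
gripper_width: 0.0294
```

>>> drive_tool --commands '[{"slide": [0,0,0],"rotation": [0,0,0]},{"slide": [0,0,0],"rotation": [0,0,0]},{"slide": [0,0,0],"rotation": [0,0,0]},{"slide": [0,0,-40],"rotation": [0,0,0]},{"slide": [0,0,-80],"rotation": [0,0,0]}]' --claw -1

```text
clock: 10.23
tool_pos: [0.4838, -0.2738, 0.1499]
ee_rot: [-0.003, -0.005, 1.0, 0.002]
contact_force: [-0.5, -0.2, 1.0]
gripper_width: 0.0851
```

Run:
```python
from h import *
st()
im=arm.get_image("wrist");save(im,"w10")
```

```text
pos [ 0.4838 -0.2738  0.1499] phi 1.582 z [-0.007  0.005 -1.   ] j [ 0.59  0.8  -0.26  1.64  0.27  0.75  1.79] F [-0.5 -0.2  1. ] w 0.0851 t 10.23
```

View pics/w10.png

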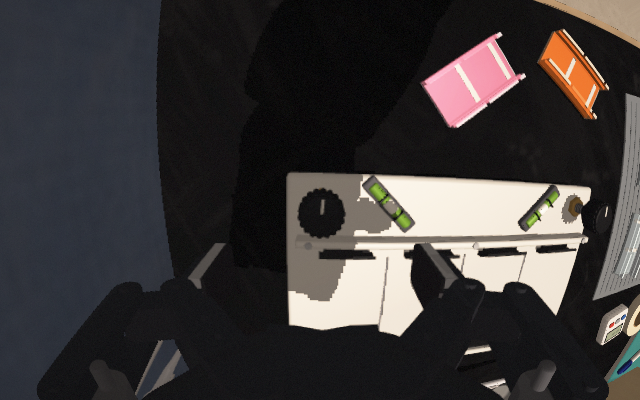

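Run:
```python
from h import *
im=arm.get_image("wrist");a=im["color"][:,:,::-1]
A=cv2.resize(a[170:240,355:425],None,fx=5,fy=5,interpolation=cv2.INTER_CUBIC)
B=cv2.resize(a[175:245,505:575],None,fx=5,fy=5,interpolation=cv2.INTER_CUBIC)
cv2.imwrite("pics/lev3.png",np.hstack([A,B]))
print(onz(im,321,212,.085,True))
```

```text
[ 0.4879696  -0.27616279  0.085     ]
```

View pics/lev3.png

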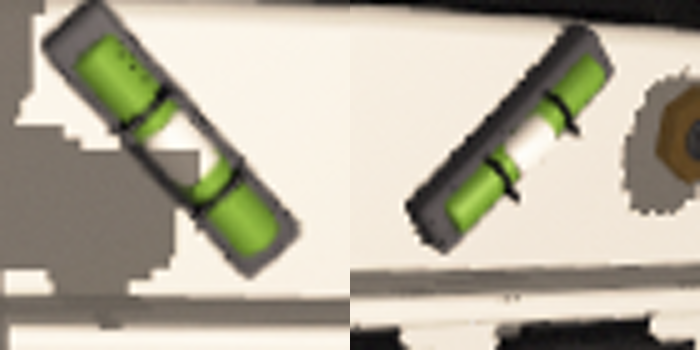

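Run:
```python
from h import *
plan(.44,.20,.22,1.54)
```

```text
slide [41.4, 475.7, -65.2] rot [-0.0, 0.003, 0.041] | pos [ 0.4865 -0.2753  0.155 ] phi 1.581 j7 1.788 t 10.33
```

>>> drive_tool --commands '[{"slide": [41,476,-65],"rotation": [0,0.003,0.04]},{"slide": [41,476,-65],"rotation": [0,0.003,0.04]},{"slide": [41,476,-65],"rotation": [0,0.003,0.04]},{"slide": [41,476,-65],"rotation": [0,0.003,0.04]},{"slide": [41,476,-65],"rotation": [0,0.003,0.04]}]'

```text
clock: 10.75
tool_pos: [0.4649, -0.0675, 0.1807]
ee_rot: [0.0, 0.017, 1.0, 0.0]
contact_force: [0.6, 0.5, -0.6]
gripper_width: 0.0856
```

>>> drive_tool --commands '[{"slide": [24,276,-38],"rotation": [0,0,0]},{"slide": [24,276,-38],"rotation": [0,0,0]},{"slide": [24,276,-38],"rotation": [0,0,0]},{"slide": [24,276,-38],"rotation": [0,0,0]},{"slide": [24,276,-38],"rotation": [0,0,0]}]'

```text
clock: 11.17
tool_pos: [0.4537, 0.1389, 0.2093]
ee_rot: [0.0, 0.019, 1.0, 0.0]
contact_force: [1.2, -0.5, -1.3]
gripper_width: 0.0853
```

Run:
```python
from h import *
plan(.44,.20,.25,1.54)
```

```text
slide [16.0, 60.5, -40.7] rot [0.001, 0.001, -0.007] | pos [0.4537 0.1389 0.2093] phi 1.533 j7 1.027 t 11.17
```

>>> drive_tool --commands '[{"slide": [16,120,-50],"rotation": [0,0,0]},{"slide": [16,120,-50],"rotation": [0,0,0]},{"slide": [16,120,-50],"rotation": [0,0,0]},{"slide": [16,120,-50],"rotation": [0,0,0]},{"slide": [16,120,-50],"rotation": [0,0,0]}]'

```text
clock: 11.58
tool_pos: [0.4414, 0.2628, 0.2603]
ee_rot: [0.001, 0.019, 1.0, 0.002]
contact_force: [0.4, 0.3, 0.2]
gripper_width: 0.0855
```

Run:
```python
from h import *
for i in range(4): arm.get_image("side")
st()
im=arm.get_image("wrist");save(im,"w11");st()
```

```text
pos [0.4424 0.2584 0.2591] phi 1.53 z [ 0.  0. -1.] j [-0.51  0.58 -0.14  1.66  0.1   0.9   0.84] F [ 0.4 -0.2 -0.1] w 0.0855 t 11.78
pos [0.4424 0.2584 0.2591] phi 1.53 z [ 0.  0. -1.] j [-0.51  0.58 -0.14  1.66  0.1   0.9   0.84] F [ 0.3 -0.2 -0.3] w 0.0854 t 11.83
```

View pics/w11.png

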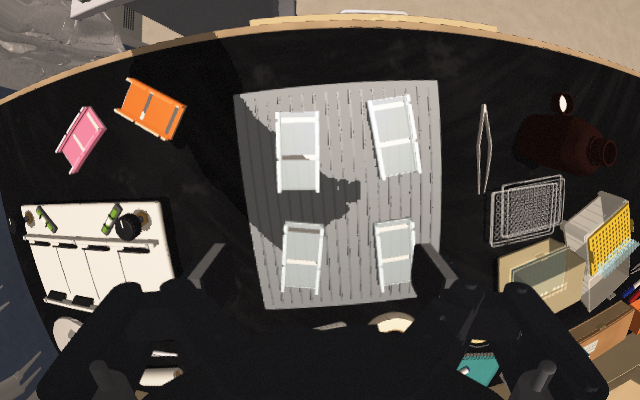

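Run:
```python
from h import *
im=arm.get_image("wrist");crop(im,265,85,430,305,2.7,"w12");st()
np.save("im.npy",im,allow_pickle=True)
```

```text
pos [0.4425 0.2585 0.2591] phi 1.531 z [ 0.  0. -1.] j [-0.51  0.58 -0.14  1.66  0.1   0.9   0.84] F [-0.7  0.5 -0. ] w 0.0855 t 11.88
```

View pics/w12.png

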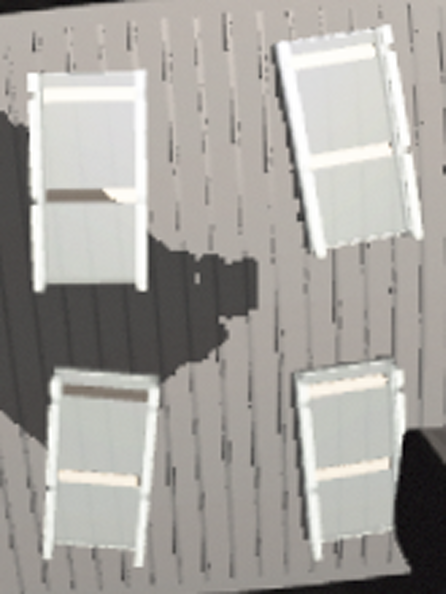

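Run:
```python
from h import *
im=np.load("im.npy",allow_pickle=True).item()
T={'A':[(28,73),(146,71),(147,290),(35,291)],'B':[(276,44),(389,26),(423,236),(320,257)],'C':[(52,372),(158,378),(138,565),(43,558)],'D':[(297,375),(403,370),(396,540),(315,558)]}
for k,v in T.items():
    w=np.array([onz(im,265+x/2.7,85+y/2.7,.026,True) for x,y in v]);c=w.mean(0)
    d=w[3]-w[0];e=w[2]-w[1]
    print(k,c.round(4),"yaw",np.arctan2(d[1],d[0]).round(3),np.arctan2(e[1],e[0]).round(3),"len",np.linalg.norm(d).round(3),np.linalg.norm(e).round(3),np.linalg.norm(w[1]-w[0]).round(3))
plan(.421,.23,.12,1.57)
```

```text
A [0.4169 0.2293 0.026 ] yaw -0.032 -0.037 len 0.1 0.1 0.053
B [0.402  0.3508 0.026 ] yaw 0.188 0.165 len 0.1 0.099 0.053
C [0.5608 0.2246 0.026 ] yaw -0.132 -0.139 len 0.105 0.105 0.051
D [0.563  0.3543 0.026 ] yaw 0.117 0.032 len 0.105 0.097 0.053
slide [20.4, -29.3, 139.1] rot [0.0, 0.0, -0.039] | pos [0.4425 0.2585 0.2591] phi 1.531 j7 0.841 t 11.88
```

Run:
```python
from h import *
plan(.4175,.2285,.06,1.537)
```

```text
slide [23.8, -31.0, 199.1] rot [0.0, 0.0, -0.006] | pos [0.4425 0.2585 0.2591] phi 1.531 j7 0.841 t 11.88
```

>>> drive_tool --commands '[{"slide": [24,-31,40],"rotation": [0,0,0]},{"slide": [24,-31,80],"rotation": [0,0,0]},{"slide": [24,-31,120],"rotation": [0,0,0]},{"slide": [24,-31,160],"rotation": [0,0,0]},{"slide": [24,-31,195],"rotation": [0,0,0]}]' --claw -0.65

```text
clock: 12.3
tool_pos: [0.4173, 0.2276, 0.0626]
ee_rot: [0.0, 0.021, 1.0, 0.0]
contact_force: [0.6, 0.3, 0.1]
gripper_width: 0.0705
```

>>> drive_tool --commands '[{"slide": [0,0,0],"rotation": [0,0,0]},{"slide": [0,0,0],"rotation": [0,0,0]}]'

```text
clock: 12.47
tool_pos: [0.4168, 0.2267, 0.0621]
ee_rot: [-0.001, 0.022, 1.0, -0.001]
contact_force: [0.1, 0.1, 0.2]
gripper_width: 0.0703
```

Run:
```python
from h import *
im=arm.get_image("wrist");crop(im,170,130,490,330,2.4,"w13");st();plan(.4175,.2285,.01,1.537)
```

```text
pos [0.4177 0.2273 0.0639] phi 1.528 z [ 0.001  0.001 -1.   ] j [-0.53  0.86 -0.06  2.    0.18  0.28  0.78] F [-0.6  0.8  0.4] w 0.0703 t 12.52
slide [0.3, 1.1, 53.9] rot [0.001, 0.001, -0.009] | pos [0.4177 0.2273 0.0639] phi 1.528 j7 0.785 t 12.52
```

View pics/w13.png

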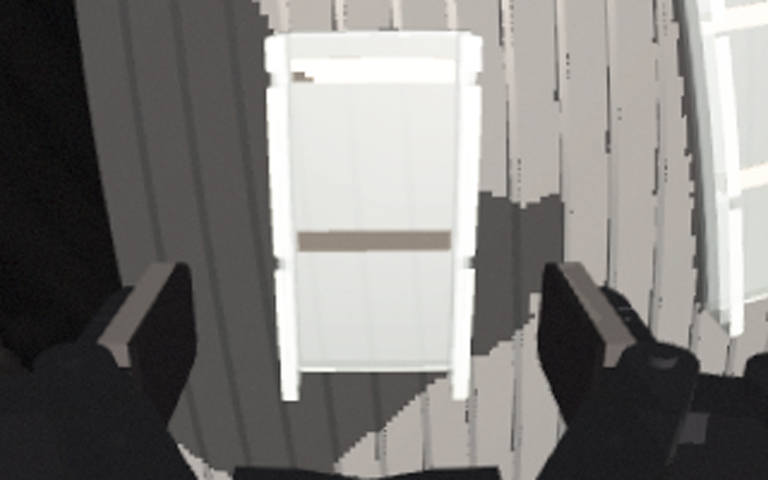

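Run:
```python
from h import *
im=arm.get_image("wrist")
w=np.array([onz(im,170+x/2.4,130+y/2.4,.026,True) for x,y in [(265,37),(483,37),(470,400),(280,400)]]);print(w.round(4),w.mean(0).round(4));st()
```

```text
[[0.3665 0.2049 0.026 ]
 [0.3687 0.258  0.026 ]
 [0.4708 0.2549 0.026 ]
 [0.4683 0.2005 0.026 ]] [0.4186 0.2296 0.026 ]
pos [0.4182 0.2277 0.0649] phi 1.528 z [ 0.003  0.002 -1.   ] j [-0.53  0.86 -0.06  2.    0.18  0.28  0.78] F [-0.3  0.3  0.5] w 0.0702 t 12.57
```

>>> drive_tool --commands '[{"slide": [0,1,25],"rotation": [0,0,-0.01]},{"slide": [0,1,45],"rotation": [0,0,-0.01]},{"slide": [0,1,55],"rotation": [0,0,-0.01]},{"slide": [0,1,55],"rotation": [0,0,-0.01]}]'

```text
clock: 12.9
tool_pos: [0.4188, 0.229, 0.0104]
ee_rot: [0.002, 0.017, 1.0, 0.001]
contact_force: [-0.0, -0.2, -0.1]
gripper_width: 0.0703
```

>>> drive_tool --commands '[{"slide": [0,0,0],"rotation": [0,0,0]},{"slide": [0,0,0],"rotation": [0,0,0]},{"slide": [0,0,0],"rotation": [0,0,0]},{"slide": [0,0,0],"rotation": [0,0,0]},{"slide": [0,0,0],"rotation": [0,0,0]}]' --claw 1 --squeeze 60

```text
clock: 13.32
tool_pos: [0.4195, 0.2293, 0.0124]
ee_rot: [0.003, 0.017, 1.0, 0.002]
contact_force: [-1.7, -0.5, 16.4]
gripper_width: 0.0502
```

Run:
```python
from h import *
im=arm.get_image("side");crop(im,270,220,430,330,4,"sd6");st()
```

```text
pos [0.4196 0.2293 0.0124] phi 1.537 z [ 0.006  0.003 -1.   ] j [-0.55  0.97 -0.04  2.01  0.19  0.16  0.78] F [-1.9 -2.4 15.9] w 0.0509 t 13.37
```

View pics/sd6.png

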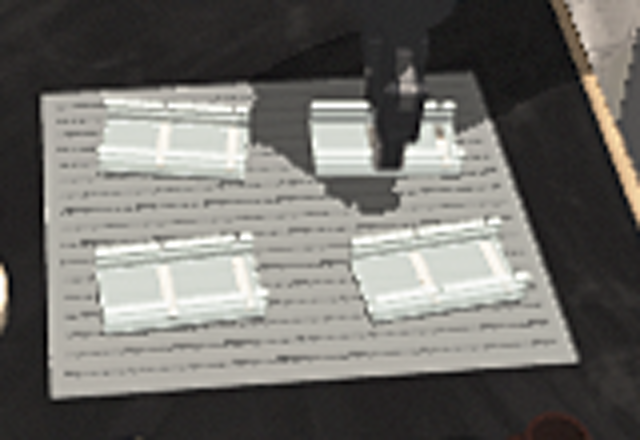

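>>> drive_tool --commands '[{"slide": [0,0,-35],"rotation": [0,0,0]},{"slide": [0,0,-75],"rotation": [0,0,0]},{"slide": [0,0,-115],"rotation": [0,0,0]},{"slide": [0,0,-140],"rotation": [0,0,0]},{"slide": [0,0,-140],"rotation": [0,0,0]}]'

```text
clock: 13.78
tool_pos: [0.4202, 0.2295, 0.1583]
ee_rot: [0.006, 0.017, 1.0, 0.004]
contact_force: [-0.6, 0.3, -0.4]
gripper_width: 0.05
```

Run:
```python
from h import *
im=arm.get_image("side");crop(im,270,150,470,310,4,"sd7");st();plan(.587,-.253,.15,1.553)
```

```text
pos [0.4197 0.2292 0.1559] phi 1.537 z [ 0.011  0.006 -1.   ] j [-0.5   0.68 -0.12  1.94  0.16  0.52  0.81] F [ 0.4 -0.3 -2. ] w 0.0502 t 13.83
slide [-183.5, -476.3, 4.7] rot [0.007, 0.011, -0.016] | pos [0.4197 0.2292 0.1559] phi 1.537 j7 0.811 t 13.83
```

View pics/sd7.png

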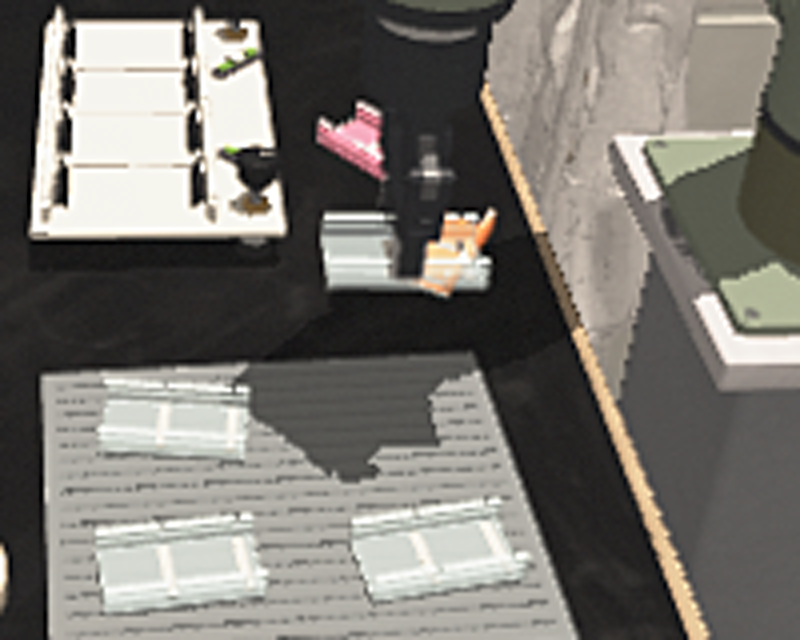

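Tray held level. Move to bay 4.

>>> drive_tool --commands '[{"slide": [-184,-476,5],"rotation": [0.007,0.011,-0.016]},{"slide": [-184,-476,5],"rotation": [0.007,0.011,-0.016]},{"slide": [-184,-476,5],"rotation": [0.007,0.011,-0.016]},{"slide": [-184,-476,5],"rotation": [0.007,0.011,-0.016]},{"slide": [-184,-476,5],"rotation": [0.007,0.011,-0.016]}]'

```text
clock: 14.25
tool_pos: [0.4876, 0.0301, 0.1513]
ee_rot: [-0.0, 0.009, 1.0, -0.0]
contact_force: [2.1, -0.1, -1.0]
gripper_width: 0.0501
```

>>> drive_tool --commands '[{"slide": [-110,-285,3],"rotation": [0,0,0]},{"slide": [-110,-285,3],"rotation": [0,0,0]},{"slide": [-110,-285,3],"rotation": [0,0,0]},{"slide": [-110,-285,3],"rotation": [0,0,0]},{"slide": [-110,-285,3],"rotation": [0,0,0]}]'

```text
clock: 14.67
tool_pos: [0.5585, -0.1659, 0.1493]
ee_rot: [-0.001, 0.009, 1.0, -0.0]
contact_force: [0.9, 1.0, -1.1]
gripper_width: 0.0502
```

Run:
```python
from h import *
plan(.587,-.253,.13,1.553)
```

```text
slide [-30.1, -86.5, 19.3] rot [-0.001, -0.001, -0.001] | pos [ 0.5585 -0.1659  0.1493] phi 1.552 j7 1.541 t 14.67
```

>>> drive_tool --commands '[{"slide": [-30,-86,0],"rotation": [0,0,0]},{"slide": [-30,-86,0],"rotation": [0,0,0]},{"slide": [-30,-86,15],"rotation": [0,0,0]},{"slide": [-30,-86,19],"rotation": [0,0,0]},{"slide": [-30,-86,19],"rotation": [0,0,0]}]'

```text
clock: 15.08
tool_pos: [0.586, -0.2523, 0.1289]
ee_rot: [-0.002, 0.009, 1.0, 0.0]
contact_force: [0.1, 1.4, -0.4]
gripper_width: 0.0498
```

Run:
```python
from h import *
for i in range(3): im=arm.get_image("side")
crop(im,270,130,360,220,6,"sd8")
im=arm.get_image("wrist");save(im,"w14");st();np.save("im.npy",im,allow_pickle=True)
```

```text
pos [ 0.5872 -0.2514  0.1312] phi 1.554 z [-0.001 -0.001 -1.   ] j [ 0.48  0.93 -0.28  1.34  0.29  0.91  1.68] F [-0.6  0.6 -0.5] w 0.0502 t 15.28
```

View pics/w14.png

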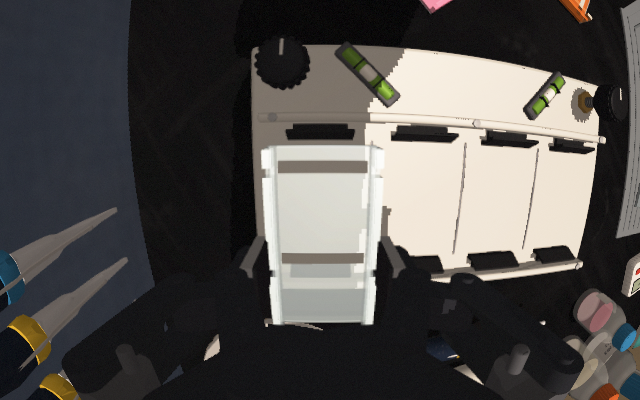

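View pics/sd8.png

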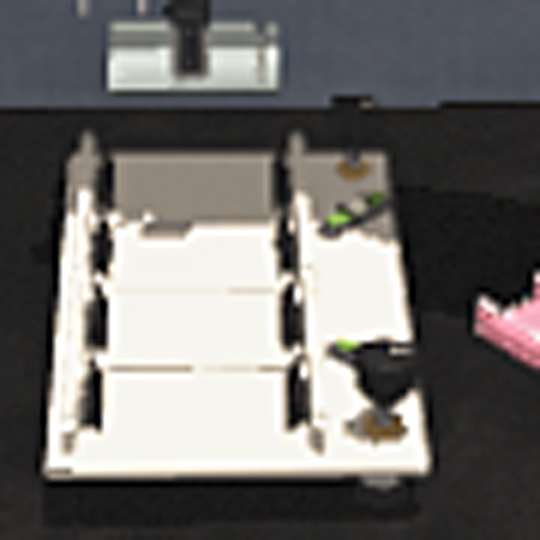

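Run:
```python
from h import *
im=np.load("im.npy",allow_pickle=True).item()
crop(im,240,30,640,290,2,"w15")
# knobs
print("kR",onz(im,282,61,.085,True),"kL",onz(im,611,103,.085,True))
for n,u,v in [("f4l",287,131),("f4r",355,131),("f3l",392,133),("f3r",458,134),("f2l",483,138),("f2r",537,141),("f1l",550,145),("f1r",594,148),("r2l",468,260),("r2r",518,258),("r1l",533,254),("r1r",577,252)]: print(n,onz(im,u,v,.055,True).round(4))
print("tray");
for u,v in [(262,150),(383,150),(373,322),(275,322)]: print(onz(im,u,v,.144,True).round(4))
```

```text
kR [ 0.48508576 -0.27401214  0.085     ] kL [ 0.49080785 -0.0033782   0.085     ]
f4l [ 0.5296 -0.2753  0.055 ]
f4r [ 0.5304 -0.2275  0.055 ]
f3l [ 0.5316 -0.2008  0.055 ]
f3r [ 0.5308 -0.149   0.055 ]
f2l [ 0.5329 -0.1267  0.055 ]
f2r [ 0.5322 -0.0707  0.055 ]
f1l [ 0.5346 -0.0546  0.055 ]
f1r [0.5332 0.0094 0.055 ]
r2l [ 0.6351 -0.1285  0.055 ]
r2r [ 0.6381 -0.0738  0.055 ]
r1l [ 0.6357 -0.0557  0.055 ]
r1r [0.6403 0.0103 0.055 ]
tray
[ 0.534  -0.2761  0.144 ]
[ 0.5349 -0.2248  0.144 ]
[ 0.6225 -0.2256  0.144 ]
[ 0.6216 -0.2765  0.144 ]
```

View pics/w15.png

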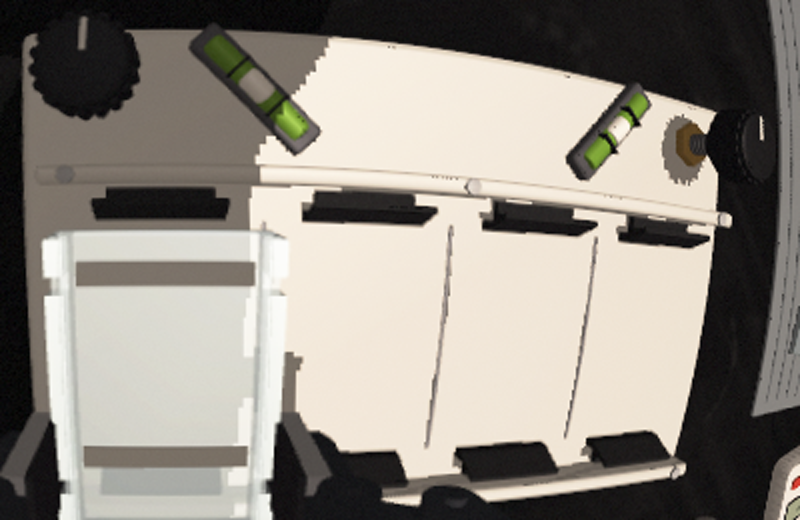

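>>> drive_tool --commands '[{"slide": [0,-1,25],"rotation": [0,0,0]},{"slide": [0,-1,50],"rotation": [0,0,0]},{"slide": [0,-1,65],"rotation": [0,0,0]},{"slide": [0,-1,71],"rotation": [0,0,0]},{"slide": [0,-1,71],"rotation": [0,0,0]}]'

```text
clock: 15.7
tool_pos: [0.5873, -0.2517, 0.0599]
ee_rot: [-0.0, 0.008, 1.0, -0.0]
contact_force: [0.1, 0.2, -1.1]
gripper_width: 0.0506
```

Run:
```python
from h import *
st();im=arm.get_image("wrist");save(im,"w16");st()
```

```text
pos [ 0.5873 -0.2517  0.0599] phi 1.555 z [-0.001 -0.    -1.   ] j [ 0.47  1.03 -0.26  1.38  0.32  0.77  1.66] F [ 0.1  0.2 -1.1] w 0.0506 t 15.7
pos [ 0.5875 -0.252   0.0608] phi 1.554 z [-0.    -0.001 -1.   ] j [ 0.47  1.03 -0.26  1.38  0.32  0.77  1.66] F [ 0.5 -0.4 -0.6] w 0.0502 t 15.75
```

View pics/w16.png

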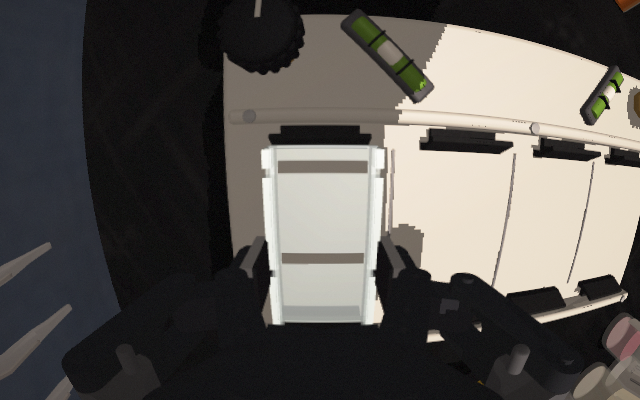

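Aligned with the bay-4 seals. Press down gradually.

>>> drive_tool --commands '[{"slide": [0,0,3],"rotation": [0,0,0]},{"slide": [0,0,5],"rotation": [0,0,0]},{"slide": [0,0,7],"rotation": [0,0,0]},{"slide": [0,0,9],"rotation": [0,0,0]}]' --squeeze 100

```text
clock: 16.08
tool_pos: [0.5881, -0.2523, 0.0527]
ee_rot: [0.001, 0.008, 1.0, -0.001]
contact_force: [0.8, 0.2, 3.8]
gripper_width: 0.0489
```

>>> drive_tool --commands '[{"slide": [0,0,2],"rotation": [0,0,0]},{"slide": [0,0,4],"rotation": [0,0,0]},{"slide": [0,0,4],"rotation": [0,0,0]}]'

```text
clock: 16.33
tool_pos: [0.5883, -0.2524, 0.049]
ee_rot: [0.001, 0.008, 1.0, -0.001]
contact_force: [-0.4, -0.8, 3.7]
gripper_width: 0.0491
```

>>> drive_tool --commands '[{"slide": [0,0,2],"rotation": [0,0,0]},{"slide": [0,0,3],"rotation": [0,0,0]},{"slide": [0,0,3],"rotation": [0,0,0]}]'

```text
clock: 16.58
tool_pos: [0.5884, -0.2525, 0.0487]
ee_rot: [0.001, 0.008, 1.0, -0.001]
contact_force: [-16.3, 4.8, 48.4]
gripper_width: 0.0488
```

Run:
```python
from h import *
st();im=arm.get_image("wrist");crop(im,200,90,440,330,2.5,"w17");st()
im=arm.get_image("side");crop(im,270,130,360,220,6,"sd9")
```

```text
pos [ 0.5884 -0.2525  0.0487] phi 1.554 z [ 0.003 -0.002 -1.   ] j [ 0.47  1.05 -0.25  1.39  0.33  0.75  1.65] F [-16.3   4.8  48.4] w 0.0488 t 16.58
pos [ 0.5884 -0.2525  0.0487] phi 1.554 z [ 0.003 -0.002 -1.   ] j [ 0.47  1.05 -0.25  1.39  0.33  0.75  1.65] F [-15.9   4.6  47.6] w 0.0492 t 16.63
```

View pics/w17.png

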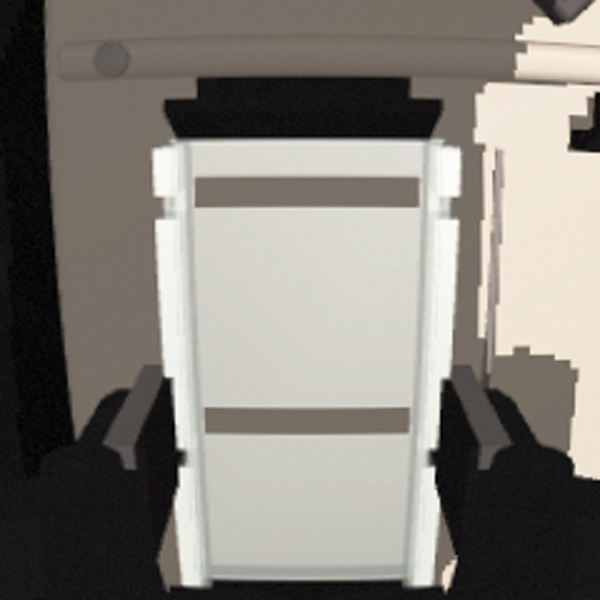

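View pics/sd9.png

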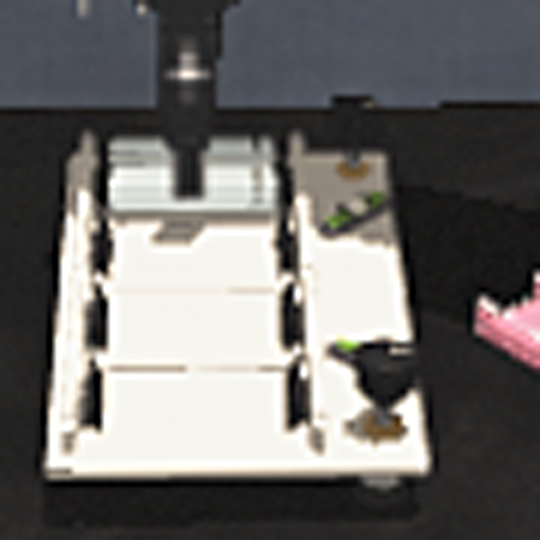

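>>> drive_tool --commands '[{"slide": [0,0,-3],"rotation": [0,0,0]},{"slide": [0,0,-3],"rotation": [0,0,0]},{"slide": [0,0,-3],"rotation": [0,0,0]},{"slide": [0,0,-3],"rotation": [0,0,0]}]' --claw -0.6

```text
clock: 17.02
tool_pos: [0.5882, -0.2524, 0.0512]
ee_rot: [0.001, 0.008, 1.0, -0.001]
contact_force: [-0.8, 0.2, -0.1]
gripper_width: 0.0683
```

>>> drive_tool --commands '[{"slide": [0,0,-25],"rotation": [0,0,0]},{"slide": [0,0,-60],"rotation": [0,0,0]},{"slide": [0,0,-100],"rotation": [0,0,0]},{"slide": [0,0,-110],"rotation": [0,0,0]}]'

```text
clock: 17.35
tool_pos: [0.5896, -0.2526, 0.1664]
ee_rot: [0.004, 0.009, 1.0, -0.002]
contact_force: [0.4, -0.0, 0.7]
gripper_width: 0.0681
```

Run:
```python
from h import *
im=arm.get_image("wrist");save(im,"w18");st()
im=arm.get_image("side");crop(im,270,130,360,220,6,"sd10");plan(.553,.222,.16,1.57-.135)
```

```text
pos [ 0.5896 -0.2527  0.1659] phi 1.554 z [ 0.008 -0.004 -1.   ] j [ 0.48  0.89 -0.29  1.31  0.28  0.98  1.69] F [ 1.5 -0.8  1.9] w 0.0683 t 17.4
slide [44.0, 473.9, 1.6] rot [-0.003, 0.006, 0.119] | pos [ 0.5889 -0.2526  0.1634] phi 1.554 j7 1.693 t 17.45
```

View pics/w18.png

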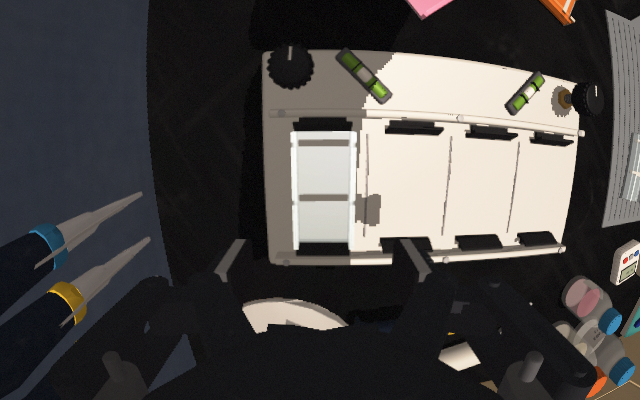

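View pics/sd10.png

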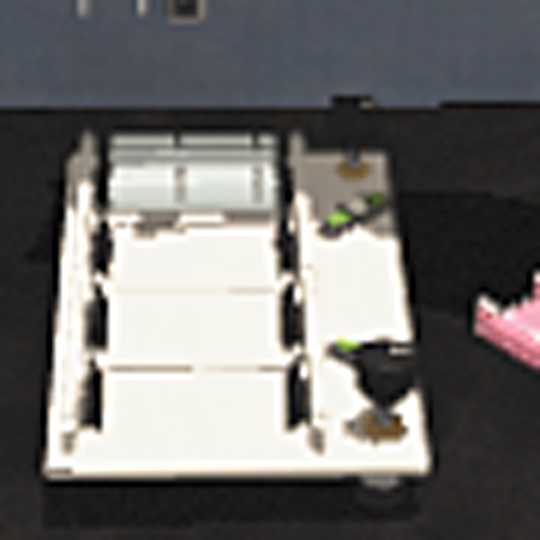

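>>> drive_tool --commands '[{"slide": [44,474,0],"rotation": [0,0.006,0.12]},{"slide": [44,474,0],"rotation": [0,0.006,0.12]},{"slide": [44,474,0],"rotation": [0,0.006,0.12]},{"slide": [44,474,0],"rotation": [0,0.006,0.12]},{"slide": [44,474,0],"rotation": [0,0.006,0.12]}]' --claw -0.65

```text
clock: 17.87
tool_pos: [0.5718, -0.0426, 0.1603]
ee_rot: [-0.001, 0.069, 0.998, -0.001]
contact_force: [2.1, 0.6, -0.1]
gripper_width: 0.0706
```

Run:
```python
from h import *
plan(.553,.222,.16,1.57-.135)
```

```text
slide [54.9, 259.6, -0.4] rot [-0.003, -0.001, -0.002] | pos [ 0.5718 -0.0426  0.1603] phi 1.433 j7 1.251 t 17.87
```

>>> drive_tool --commands '[{"slide": [55,260,0],"rotation": [0,0,0]},{"slide": [55,260,0],"rotation": [0,0,0]},{"slide": [55,260,0],"rotation": [0,0,0]},{"slide": [55,260,0],"rotation": [0,0,0]},{"slide": [55,260,0],"rotation": [0,0,0]}]'

```text
clock: 18.28
tool_pos: [0.5564, 0.1652, 0.1589]
ee_rot: [-0.001, 0.069, 0.998, -0.002]
contact_force: [0.5, 0.0, 0.7]
gripper_width: 0.0703
```

>>> drive_tool --commands '[{"slide": [11,55,0],"rotation": [0,0,0]},{"slide": [11,55,0],"rotation": [0,0,0]},{"slide": [11,55,20],"rotation": [0,0,0]},{"slide": [11,55,40],"rotation": [0,0,0]},{"slide": [11,55,40],"rotation": [0,0,0]}]'

```text
clock: 18.7
tool_pos: [0.5512, 0.2205, 0.1146]
ee_rot: [-0.004, 0.068, 0.998, -0.003]
contact_force: [0.5, -0.9, -0.6]
gripper_width: 0.0707
```

Run:
```python
from h import *
for i in range(3): arm.get_image("side")
im=arm.get_image("wrist");save(im,"w19");st();np.save("im.npy",im,allow_pickle=True)
```

```text
pos [0.5533 0.2209 0.1194] phi 1.433 z [-0.002 -0.003 -1.   ] j [-0.36  0.88 -0.15  1.53  0.17  0.75  0.85] F [-0.1 -0.2  0.2] w 0.0705 t 18.9
```

View pics/w19.png

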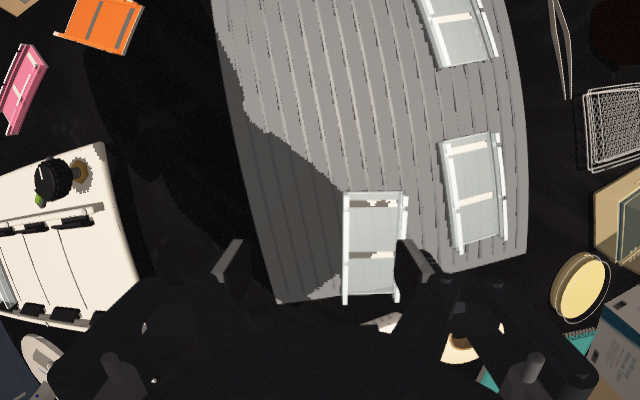

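```bash
cat > m.py <<'E'
from h import *
import sys
def tray(im,pts,x0,y0,f,z=.026):
    w=np.array([onz(im,x0+x/f,y0+y/f,z,True) for x,y in pts]);c=w.mean(0);d=w[3]-w[0];e=w[2]-w[1]
    print("c",c.round(4),"yaw",np.arctan2(d[1],d[0]).round(3),np.arctan2(e[1],e[0]).round(3),"len",np.linalg.norm(d).round(3),np.linalg.norm(e).round(3),"w",np.linalg.norm(w[1]-w[0]).round(3),np.linalg.norm(w[2]-w[3]).round(3));return c
E
python3 - <<'E'
from m import *
im=np.load("im.npy",allow_pickle=True).item()
crop(im,320,120,520,320,3,"w20")
E
```

```text
(no output)
```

View pics/w20.png

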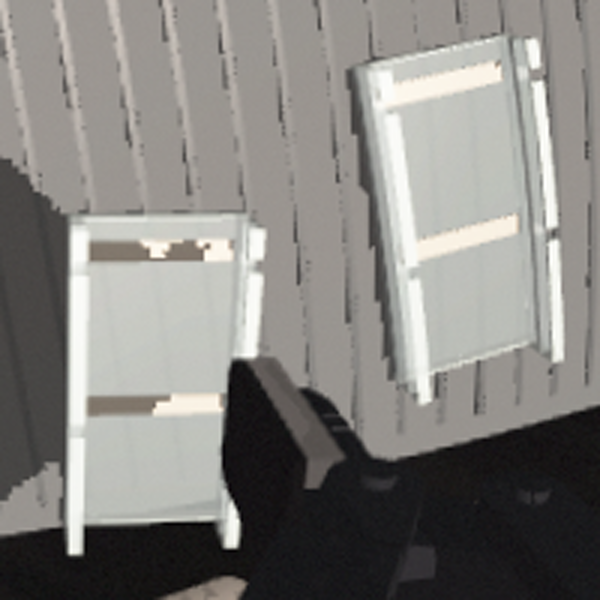

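Run:
```python
from m import *
im=np.load("im.npy",allow_pickle=True).item()
c=tray(im,[(68,220),(266,228),(240,548),(66,553)],320,120,3)
tray(im,[(376,68),(540,38),(562,360),(418,403)],320,120,3)
plan(c[0],c[1],.10,1.57-.135)
```

```text
c [0.6027 0.2575 0.026 ] yaw -0.12 -0.117 len 0.103 0.101 w 0.054 0.054
c [0.5649 0.356  0.026 ] yaw 0.108 0.095 len 0.101 0.1 w 0.053 0.052
slide [-43.9, 43.1, 19.1] rot [-0.003, -0.002, -0.002] | pos [0.5533 0.2209 0.1194] phi 1.433 j7 0.847 t 18.9
```

>>> drive_tool --commands '[{"slide": [-44,43,0],"rotation": [-0.003,-0.002,-0.02]},{"slide": [-44,43,20],"rotation": [-0.003,-0.002,-0.02]},{"slide": [-44,43,50],"rotation": [-0.003,-0.002,-0.02]},{"slide": [-44,43,55],"rotation": [-0.003,-0.002,-0.02]},{"slide": [-44,43,55],"rotation": [-0.003,-0.002,-0.02]}]'

```text
clock: 19.32
tool_pos: [0.6019, 0.2566, 0.0634]
ee_rot: [-0.001, 0.059, 0.998, -0.001]
contact_force: [0.1, -0.7, 0.7]
gripper_width: 0.0701
```

Run:
```python
from h import *
arm.get_image("side")
im=arm.get_image("wrist");crop(im,170,130,490,330,2.4,"w21");st();np.save("im.npy",im,allow_pickle=True)
```

```text
pos [0.603  0.2571 0.0659] phi 1.452 z [ 0.001 -0.    -1.   ] j [-0.39  1.04 -0.15  1.31  0.18  0.81  0.86] F [-0.1 -0.   0. ] w 0.0704 t 19.42
```

View pics/w21.png

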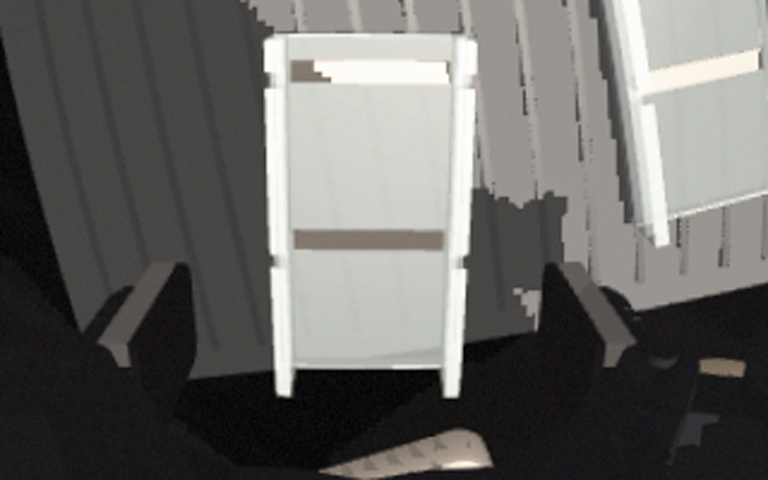

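>>> drive_tool --commands '[{"slide": [0,0,25],"rotation": [0,0,0]},{"slide": [0,0,45],"rotation": [0,0,0]},{"slide": [0,0,55],"rotation": [0,0,0]},{"slide": [0,0,55],"rotation": [0,0,0]}]'

```text
clock: 19.75
tool_pos: [0.6027, 0.2567, 0.0106]
ee_rot: [0.0, 0.059, 0.998, -0.0]
contact_force: [-0.7, -0.2, 0.9]
gripper_width: 0.07
```

>>> drive_tool --commands '[{"slide": [0,0,0],"rotation": [0,0,0]},{"slide": [0,0,0],"rotation": [0,0,0]},{"slide": [0,0,0],"rotation": [0,0,0]},{"slide": [0,0,0],"rotation": [0,0,0]},{"slide": [0,0,0],"rotation": [0,0,0]}]' --claw 1 --squeeze 70

```text
clock: 20.17
tool_pos: [0.6035, 0.2569, 0.0128]
ee_rot: [0.001, 0.059, 0.998, 0.0]
contact_force: [-2.8, -1.5, 8.7]
gripper_width: 0.0501
```

>>> drive_tool --commands '[{"slide": [0,0,-35],"rotation": [0,0,0]},{"slide": [0,0,-75],"rotation": [0,0,0]},{"slide": [0,0,-115],"rotation": [0,0,0]},{"slide": [0,0,-140],"rotation": [0,0,0]},{"slide": [0,0,-140],"rotation": [0,0,0]}]'

```text
clock: 20.58
tool_pos: [0.6053, 0.2578, 0.1601]
ee_rot: [0.005, 0.06, 0.998, 0.002]
contact_force: [0.7, -0.3, -0.5]
gripper_width: 0.0502
```

Run:
```python
from h import *
im=arm.get_image("side");crop(im,200,150,430,310,3,"sd11");st();plan(.587,-.1745,.13,1.553)
```

```text
pos [0.6044 0.2574 0.157 ] phi 1.452 z [ 0.008  0.003 -1.   ] j [-0.38  0.92 -0.17  1.25  0.16  0.98  0.88] F [ 1.   0.3 -0.7] w 0.05 t 20.63
slide [-33.8, -431.0, 25.7] rot [0.003, 0.008, -0.101] | pos [0.6044 0.2574 0.157 ] phi 1.452 j7 0.88 t 20.63
```

View pics/sd11.png

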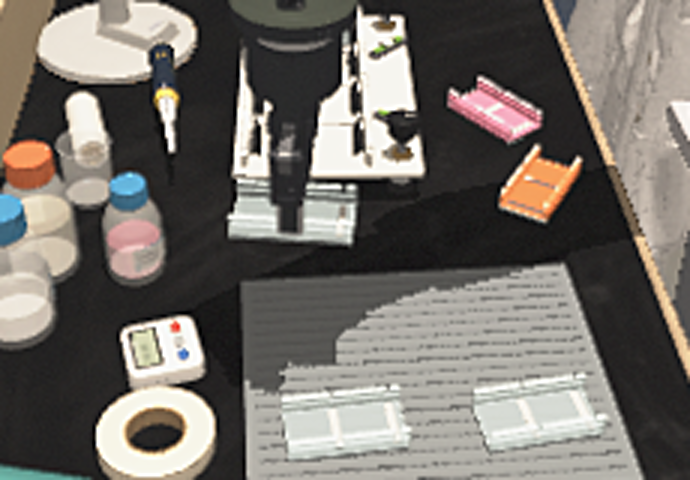

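>>> drive_tool --commands '[{"slide": [-34,-431,5],"rotation": [0.003,0.008,-0.1]},{"slide": [-34,-431,5],"rotation": [0.003,0.008,-0.1]},{"slide": [-34,-431,5],"rotation": [0.003,0.008,-0.1]},{"slide": [-34,-431,5],"rotation": [0.003,0.008,-0.1]},{"slide": [-34,-431,5],"rotation": [0.003,0.008,-0.1]}]'

```text
clock: 21.05
tool_pos: [0.5948, 0.0467, 0.152]
ee_rot: [-0.0, 0.009, 1.0, 0.0]
contact_force: [1.8, 0.3, -0.8]
gripper_width: 0.0499
```

Run:
```python
from h import *
plan(.5875,-.1745,.13,1.553)
```

```text
slide [3.1, -221.3, 21.9] rot [0.0, -0.0, -0.001] | pos [0.5948 0.0467 0.152 ] phi 1.552 j7 1.221 t 21.05
```

>>> drive_tool --commands '[{"slide": [3,-221,5],"rotation": [0,0,0]},{"slide": [3,-221,5],"rotation": [0,0,0]},{"slide": [3,-221,5],"rotation": [0,0,0]},{"slide": [3,-221,5],"rotation": [0,0,0]},{"slide": [3,-221,5],"rotation": [0,0,0]}]'

```text
clock: 21.47
tool_pos: [0.5875, -0.1616, 0.1474]
ee_rot: [-0.0, 0.009, 1.0, 0.0]
contact_force: [-0.5, 0.9, -1.3]
gripper_width: 0.0498
```

>>> drive_tool --commands '[{"slide": [0,-12,10],"rotation": [0,0,0]},{"slide": [0,-12,20],"rotation": [0,0,0]},{"slide": [0,-12,20],"rotation": [0,0,0]},{"slide": [0,-12,20],"rotation": [0,0,0]},{"slide": [0,-12,20],"rotation": [0,0,0]}]'

```text
clock: 21.88
tool_pos: [0.5877, -0.1724, 0.1279]
ee_rot: [-0.0, 0.009, 1.0, 0.0]
contact_force: [0.5, 0.8, -0.7]
gripper_width: 0.0501
```

Run:
```python
from h import *
for i in range(2): arm.get_image("side")
im=arm.get_image("wrist");save(im,"w22");st();np.save("im.npy",im,allow_pickle=True);plan(.5875,-.1748,.062,1.553)
```

```text
pos [ 0.5876 -0.1728  0.128 ] phi 1.553 z [ 0. -0. -1.] j [ 0.36  0.9  -0.27  1.45  0.28  0.83  1.55] F [ 0.3  0.1 -1.3] w 0.0499 t 22.03
slide [0.1, -2.0, 66.0] rot [-0.0, 0.0, 0.0] | pos [ 0.5876 -0.1728  0.128 ] phi 1.553 j7 1.549 t 22.03
```

View pics/w22.png

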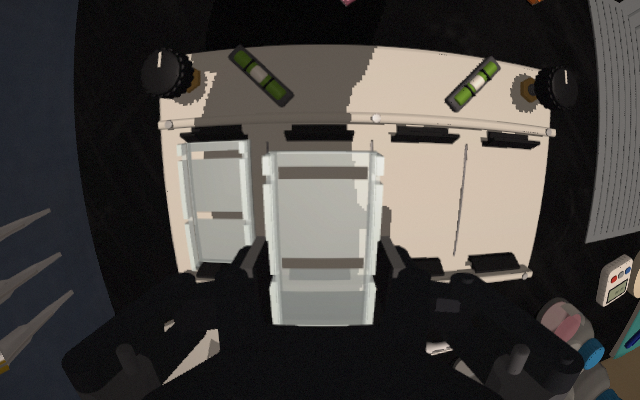

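>>> drive_tool --commands '[{"slide": [0,-2,25],"rotation": [0,0,0]},{"slide": [0,-2,50],"rotation": [0,0,0]},{"slide": [0,-2,65],"rotation": [0,0,0]},{"slide": [0,-2,67],"rotation": [0,0,0]},{"slide": [0,-2,67],"rotation": [0,0,0]}]'

```text
clock: 22.45
tool_pos: [0.5876, -0.1744, 0.0609]
ee_rot: [-0.0, 0.009, 1.0, 0.0]
contact_force: [-0.1, -0.2, -0.4]
gripper_width: 0.05
```

Run:
```python
from h import *
im=arm.get_image("wrist");crop(im,200,90,440,330,2.5,"w23");st()
```

```text
pos [ 0.588  -0.1746  0.0618] phi 1.554 z [ 0.001 -0.    -1.   ] j [ 0.35  0.99 -0.24  1.49  0.32  0.7   1.53] F [ 0.1  0.2 -0.4] w 0.0501 t 22.5
```

View pics/w23.png

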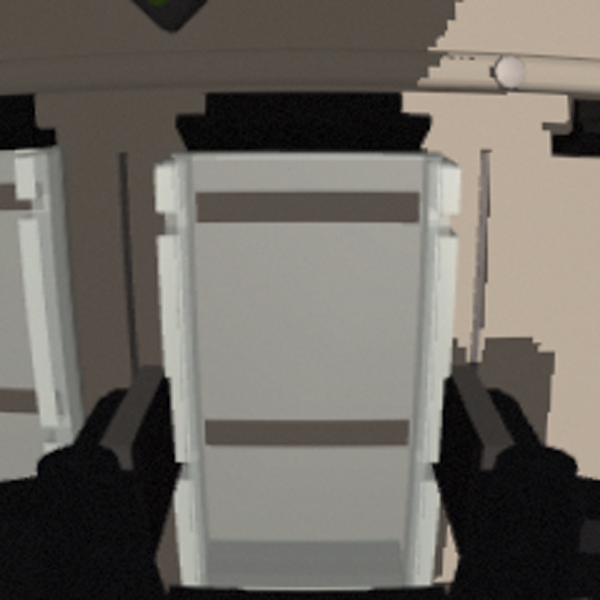

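>>> drive_tool --commands '[{"slide": [0,0,3],"rotation": [0,0,0]},{"slide": [0,0,6],"rotation": [0,0,0]},{"slide": [0,0,9],"rotation": [0,0,0]},{"slide": [0,0,11],"rotation": [0,0,0]}]' --squeeze 100

```text
clock: 22.83
tool_pos: [0.5876, -0.1749, 0.0516]
ee_rot: [0.0, 0.009, 1.0, -0.0]
contact_force: [-4.5, -0.4, -4.8]
gripper_width: 0.0489
```

>>> drive_tool --commands '[{"slide": [0,0,2],"rotation": [0,0,0]},{"slide": [0,0,3],"rotation": [0,0,0]},{"slide": [0,0,3],"rotation": [0,0,0]}]'

```text
clock: 23.08
tool_pos: [0.5874, -0.175, 0.049]
ee_rot: [-0.0, 0.009, 1.0, -0.001]
contact_force: [-5.3, -0.8, 2.0]
gripper_width: 0.0494
```

>>> drive_tool --commands '[{"slide": [0,0,1],"rotation": [0,0,0]},{"slide": [0,0,2],"rotation": [0,0,0]},{"slide": [0,0,2],"rotation": [0,0,0]}]'

```text
clock: 23.33
tool_pos: [0.5874, -0.175, 0.0489]
ee_rot: [0.0, 0.009, 1.0, -0.001]
contact_force: [-12.5, 2.7, 27.0]
gripper_width: 0.0496
```

>>> drive_tool --commands '[{"slide": [0,0,-2],"rotation": [0,0,0]},{"slide": [0,0,-2],"rotation": [0,0,0]},{"slide": [0,0,-2],"rotation": [0,0,0]},{"slide": [0,0,-2],"rotation": [0,0,0]}]' --claw -0.4

```text
clock: 23.67
tool_pos: [0.5876, -0.175, 0.051]
ee_rot: [0.001, 0.009, 1.0, -0.001]
contact_force: [0.0, 0.7, 0.2]
gripper_width: 0.0597
```

>>> drive_tool --commands '[{"slide": [0,0,-15],"rotation": [0,0,0]},{"slide": [0,0,-50],"rotation": [0,0,0]},{"slide": [0,0,-90],"rotation": [0,0,0]},{"slide": [0,0,-120],"rotation": [0,0,0]},{"slide": [0,0,-120],"rotation": [0,0,0]}]'

```text
clock: 24.08
tool_pos: [0.5897, -0.1752, 0.1766]
ee_rot: [0.004, 0.009, 1.0, -0.002]
contact_force: [0.3, 0.2, -0.4]
gripper_width: 0.0596
```

Run:
```python
from h import *
im=arm.get_image("wrist");save(im,"w24");st()
im=arm.get_image("side");crop(im,270,130,410,320,4,"sd12");plan(.555,.350,.14,1.57+.1)
```

```text
pos [ 0.5887 -0.1751  0.1737] phi 1.553 z [ 0.006 -0.003 -1.   ] j [ 0.37  0.84 -0.28  1.41  0.27  0.92  1.57] F [-0.6 -0.2 -0.5] w 0.0598 t 24.13
slide [42.2, 524.4, 30.5] rot [-0.002, 0.003, -0.117] | pos [ 0.5879 -0.175   0.1717] phi 1.553 j7 1.569 t 24.18
```

View pics/w24.png

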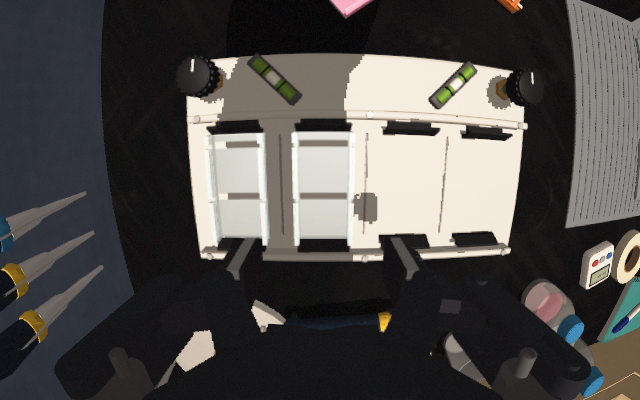

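View pics/sd12.png

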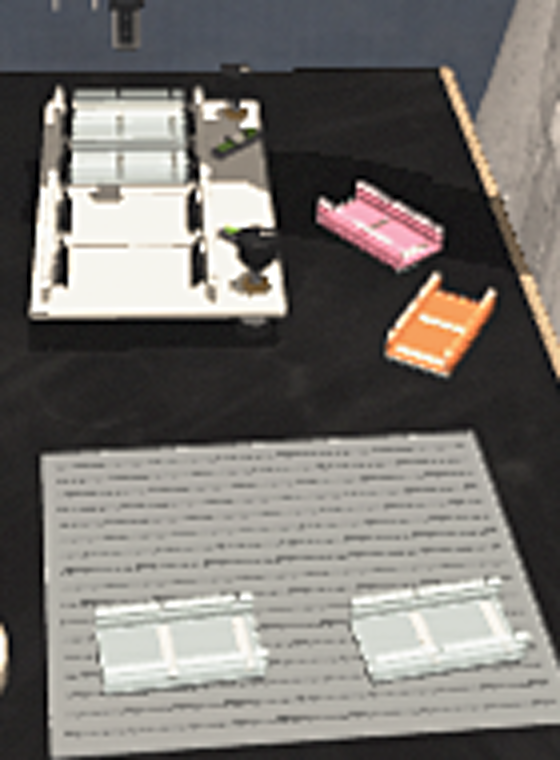

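>>> drive_tool --commands '[{"slide": [42,524,0],"rotation": [0,0,-0.117]},{"slide": [42,524,0],"rotation": [0,0,-0.117]},{"slide": [42,524,0],"rotation": [0,0,-0.117]},{"slide": [42,524,0],"rotation": [0,0,-0.117]},{"slide": [42,524,0],"rotation": [0,0,-0.117]}]' --claw -0.65

```text
clock: 24.6
tool_pos: [0.5738, 0.0349, 0.1695]
ee_rot: [0.0, -0.05, 0.999, -0.001]
contact_force: [1.4, 0.1, -0.9]
gripper_width: 0.0702
```

Run:
```python
from h import *
plan(.562,.354,.12,1.57+.1)
```

```text
slide [-19.8, 318.8, 48.8] rot [-0.002, 0.001, -0.0] | pos [0.5738 0.0349 0.1695] phi 1.67 j7 1.313 t 24.6
```

>>> drive_tool --commands '[{"slide": [-20,319,10],"rotation": [0,0,0]},{"slide": [-20,319,10],"rotation": [0,0,0]},{"slide": [-20,319,10],"rotation": [0,0,0]},{"slide": [-20,319,10],"rotation": [0,0,0]},{"slide": [-20,319,10],"rotation": [0,0,0]}]'

```text
clock: 25.02
tool_pos: [0.5657, 0.243, 0.1617]
ee_rot: [-0.0, -0.05, 0.999, -0.001]
contact_force: [0.4, 0.2, 0.1]
gripper_width: 0.0703
```

>>> drive_tool --commands '[{"slide": [-8,112,10],"rotation": [0,0,0]},{"slide": [-8,112,20],"rotation": [0,0,0]},{"slide": [-8,112,35],"rotation": [0,0,0]},{"slide": [-8,112,35],"rotation": [0,0,0]},{"slide": [-8,112,35],"rotation": [0,0,0]}]'

```text
clock: 25.43
tool_pos: [0.5608, 0.3563, 0.1233]
ee_rot: [-0.002, -0.051, 0.999, -0.002]
contact_force: [-0.1, -0.5, 0.3]
gripper_width: 0.0707
```

Run:
```python
from h import *
for i in range(2): arm.get_image("side")
im=arm.get_image("wrist");crop(im,170,60,490,330,2.4,"w25");st();np.save("im.npy",im,allow_pickle=True)
```

```text
pos [0.563  0.3539 0.1261] phi 1.669 z [-0.001 -0.004 -1.   ] j [-0.53  0.98 -0.21  1.22  0.21  0.97  0.9 ] F [-0.2  0.6  0.6] w 0.0702 t 25.58
```

View pics/w25.png

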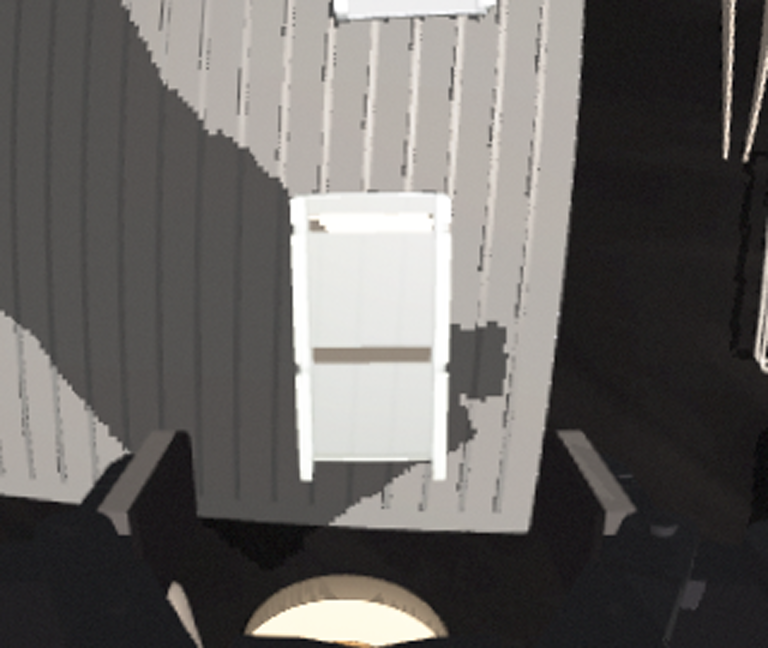

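Run:
```python
from m import *
im=np.load("im.npy",allow_pickle=True).item()
c=tray(im,[(291,197),(450,197),(446,480),(302,480)],170,60,2.4)
plan(c[0],c[1],.01,1.57+.09)
```

```text
c [0.5652 0.3563 0.026 ] yaw 0.112 0.114 len 0.101 0.101 w 0.052 0.052
slide [-2.6, 2.6, 116.1] rot [-0.004, -0.001, 0.009] | pos [0.563  0.3539 0.1261] phi 1.669 j7 0.903 t 25.58
```

>>> drive_tool --commands '[{"slide": [-3,2.5,40],"rotation": [-0.004,0,-0.014]},{"slide": [-3,2.5,75],"rotation": [-0.004,0,-0.014]},{"slide": [-3,2.5,100],"rotation": [-0.004,0,-0.014]},{"slide": [-3,2.5,115],"rotation": [-0.004,0,-0.014]},{"slide": [-3,2.5,115],"rotation": [-0.004,0,-0.014]}]'

```text
clock: 26.0
tool_pos: [0.565, 0.3547, 0.0087]
ee_rot: [-0.002, -0.055, 0.998, -0.001]
contact_force: [-0.9, -0.2, -0.3]
gripper_width: 0.0705
```

>>> drive_tool --commands '[{"slide": [0,0,0],"rotation": [0,0,0]},{"slide": [0,0,0],"rotation": [0,0,0]},{"slide": [0,0,0],"rotation": [0,0,0]},{"slide": [0,0,0],"rotation": [0,0,0]},{"slide": [0,0,0],"rotation": [0,0,0]}]' --claw 1 --squeeze 70

```text
clock: 26.42
tool_pos: [0.5659, 0.3549, 0.0105]
ee_rot: [-0.001, -0.055, 0.998, -0.0]
contact_force: [-1.2, -1.7, 9.8]
gripper_width: 0.0502
```

>>> drive_tool --commands '[{"slide": [0,0,-35],"rotation": [0,0,0]},{"slide": [0,0,-75],"rotation": [0,0,0]},{"slide": [0,0,-115],"rotation": [0,0,0]},{"slide": [0,0,-140],"rotation": [0,0,0]},{"slide": [0,0,-140],"rotation": [0,0,0]}]'

```text
clock: 26.83
tool_pos: [0.568, 0.3563, 0.1574]
ee_rot: [0.003, -0.055, 0.998, 0.002]
contact_force: [0.1, -0.2, -1.1]
gripper_width: 0.0504
```

Run:
```python
from h import *
im=arm.get_image("side");crop(im,200,150,430,330,3,"sd13");st();plan(.5885,-.098,.145,1.553)
```

```text
pos [0.5672 0.3558 0.1543] phi 1.681 z [ 0.003  0.002 -1.   ] j [-0.52  0.95 -0.22  1.18  0.21  1.03  0.92] F [-1. -0. -2.] w 0.05 t 26.88
slide [28.9, -453.4, 8.4] rot [0.002, 0.003, 0.128] | pos [0.5672 0.3558 0.1543] phi 1.681 j7 0.924 t 26.88
```

View pics/sd13.png

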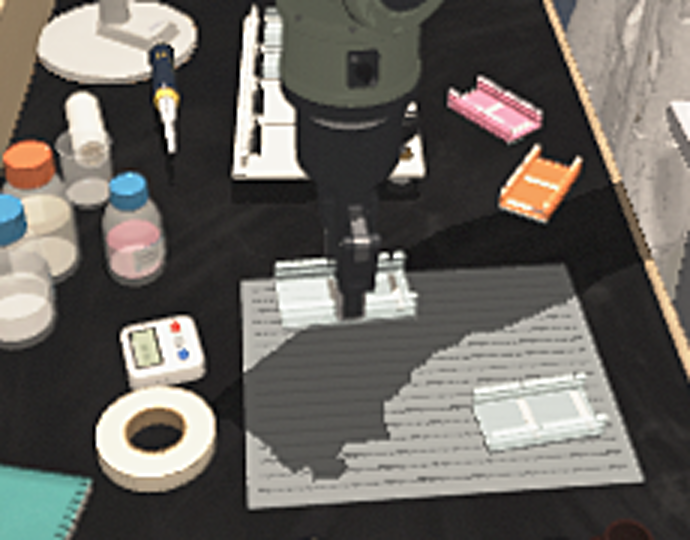

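>>> drive_tool --commands '[{"slide": [29,-453,0],"rotation": [0,0.003,0.128]},{"slide": [29,-453,0],"rotation": [0,0.003,0.128]},{"slide": [29,-453,0],"rotation": [0,0.003,0.128]},{"slide": [29,-453,0],"rotation": [0,0.003,0.128]},{"slide": [29,-453,0],"rotation": [0,0.003,0.128]}]'

```text
clock: 27.3
tool_pos: [0.5758, 0.145, 0.1517]
ee_rot: [-0.0, 0.009, 1.0, 0.001]
contact_force: [1.6, -0.4, -1.1]
gripper_width: 0.0499
```

Run:
```python
from h import *
plan(.589,-.097,.145,1.553)
```

```text
slide [-17.4, -241.7, 6.3] rot [0.002, -0.001, 0.001] | pos [0.5758 0.145  0.1517] phi 1.554 j7 1.061 t 27.3
```

>>> drive_tool --commands '[{"slide": [-17,-242,0],"rotation": [0,0,0]},{"slide": [-17,-242,0],"rotation": [0,0,0]},{"slide": [-17,-242,0],"rotation": [0,0,0]},{"slide": [-17,-242,0],"rotation": [0,0,0]},{"slide": [-17,-242,0],"rotation": [0,0,0]}]'

```text
clock: 27.72
tool_pos: [0.5863, -0.0631, 0.1511]
ee_rot: [-0.001, 0.009, 1.0, 0.001]
contact_force: [1.6, 0.9, -0.1]
gripper_width: 0.0501
```

>>> drive_tool --commands '[{"slide": [-3,-34,5],"rotation": [0,0,0]},{"slide": [-3,-34,20],"rotation": [0,0,0]},{"slide": [-3,-34,22],"rotation": [0,0,0]},{"slide": [-3,-34,22],"rotation": [0,0,0]},{"slide": [-3,-34,22],"rotation": [0,0,0]}]'

```text
clock: 28.13
tool_pos: [0.5887, -0.0959, 0.1294]
ee_rot: [-0.001, 0.008, 1.0, 0.001]
contact_force: [-0.1, 0.3, -0.4]
gripper_width: 0.0503
```

Run:
```python
from h import *
for i in range(2): arm.get_image("side")
im=arm.get_image("wrist");save(im,"w26");st();np.save("im.npy",im,allow_pickle=True);plan(.589,-.097,.062,1.553)
```

```text
pos [ 0.589  -0.0962  0.1297] phi 1.555 z [-0.     0.002 -1.   ] j [ 0.24  0.87 -0.26  1.51  0.28  0.79  1.42] F [ 0.4 -0.3 -1.4] w 0.0503 t 28.28
slide [-0.1, -0.9, 67.7] rot [0.002, -0.0, 0.002] | pos [ 0.589  -0.0962  0.1297] phi 1.555 j7 1.42 t 28.28
```

View pics/w26.png

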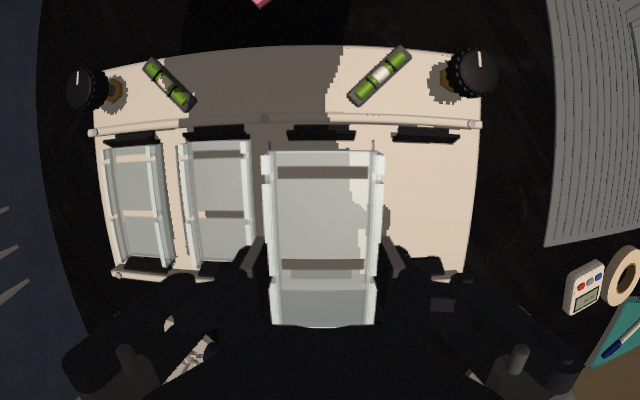

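Aligned like the others. Lower and press.

>>> drive_tool --commands '[{"slide": [0,-1,25],"rotation": [0,0,0]},{"slide": [0,-1,50],"rotation": [0,0,0]},{"slide": [0,-1,65],"rotation": [0,0,0]},{"slide": [0,-1,69],"rotation": [0,0,0]},{"slide": [0,-1,69],"rotation": [0,0,0]}]'

```text
clock: 28.7
tool_pos: [0.5888, -0.0966, 0.0604]
ee_rot: [-0.001, 0.008, 1.0, 0.001]
contact_force: [0.1, 0.8, 0.0]
gripper_width: 0.0503
```

Run:
```python
from h import *
im=arm.get_image("wrist");crop(im,200,90,440,330,2.5,"w27");st()
```

```text
pos [ 0.5892 -0.0968  0.0613] phi 1.555 z [ 0.     0.002 -1.   ] j [ 0.22  0.97 -0.23  1.56  0.32  0.65  1.39] F [-0.2  0.1 -0.1] w 0.0501 t 28.75
```

View pics/w27.png

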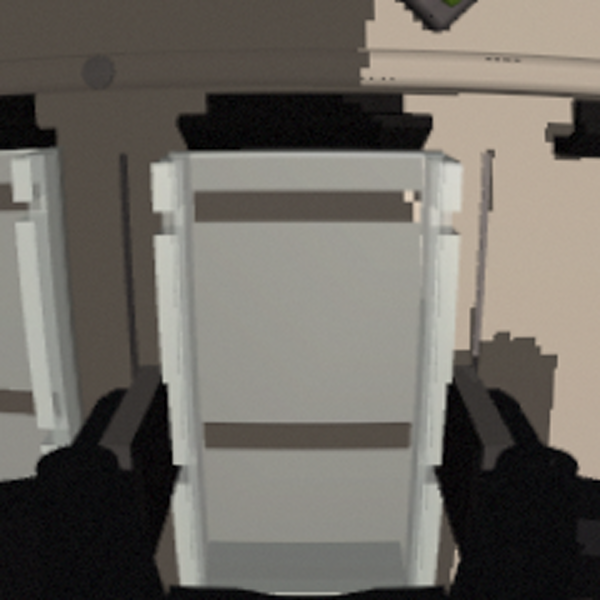

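>>> drive_tool --commands '[{"slide": [0,0,3],"rotation": [0,0,0]},{"slide": [0,0,6],"rotation": [0,0,0]},{"slide": [0,0,9],"rotation": [0,0,0]},{"slide": [0,0,12],"rotation": [0,0,0]}]' --squeeze 100

```text
clock: 29.08
tool_pos: [0.5891, -0.0969, 0.0498]
ee_rot: [0.0, 0.008, 1.0, 0.001]
contact_force: [-3.7, 1.2, -3.9]
gripper_width: 0.0492
```

>>> drive_tool --commands '[{"slide": [0,0,2],"rotation": [0,0,0]},{"slide": [0,0,3],"rotation": [0,0,0]},{"slide": [0,0,3],"rotation": [0,0,0]}]'

```text
clock: 29.33
tool_pos: [0.5889, -0.0969, 0.0468]
ee_rot: [-0.0, 0.008, 1.0, 0.001]
contact_force: [-2.9, 0.1, 0.0]
gripper_width: 0.0493
```

>>> drive_tool --commands '[{"slide": [0,0,1],"rotation": [0,0,0]},{"slide": [0,0,1.5],"rotation": [0,0,0]},{"slide": [0,0,1.5],"rotation": [0,0,0]}]'

```text
clock: 29.58
tool_pos: [0.589, -0.0969, 0.0466]
ee_rot: [0.0, 0.008, 1.0, 0.0]
contact_force: [-10.0, 1.6, 26.0]
gripper_width: 0.0493
```

Bottomed at z≈0.0466 with 26 N. Release and lift.

>>> drive_tool --commands '[{"slide": [0,0,-2],"rotation": [0,0,0]},{"slide": [0,0,-2],"rotation": [0,0,0]},{"slide": [0,0,-2],"rotation": [0,0,0]},{"slide": [0,0,-2],"rotation": [0,0,0]}]' --claw -0.4

```text
clock: 29.92
tool_pos: [0.5892, -0.0969, 0.0485]
ee_rot: [0.0, 0.008, 1.0, 0.0]
contact_force: [0.1, 0.5, 0.3]
gripper_width: 0.0602
```

>>> drive_tool --commands '[{"slide": [0,0,-15],"rotation": [0,0,0]},{"slide": [0,0,-50],"rotation": [0,0,0]},{"slide": [0,0,-90],"rotation": [0,0,0]},{"slide": [0,0,-120],"rotation": [0,0,0]},{"slide": [0,0,-120],"rotation": [0,0,0]}]'

```text
clock: 30.33
tool_pos: [0.5912, -0.0972, 0.174]
ee_rot: [0.004, 0.008, 1.0, 0.0]
contact_force: [1.5, -1.3, -0.2]
gripper_width: 0.0597
```

Run:
```python
from h import *
im=arm.get_image("wrist");save(im,"w28");st()
im=arm.get_image("side");crop(im,270,130,410,320,4,"sd14");plan(.400,.349,.14,1.57+.176)
```

```text
pos [ 0.5903 -0.0972  0.1711] phi 1.555 z [ 0.005  0.    -1.   ] j [ 0.25  0.82 -0.28  1.47  0.26  0.88  1.44] F [ 0.  -0.3 -1. ] w 0.0597 t 30.38
slide [196.5, 443.1, 29.1] rot [0.0, 0.002, -0.191] | pos [ 0.5894 -0.0972  0.1692] phi 1.555 j7 1.437 t 30.43
```

View pics/w28.png

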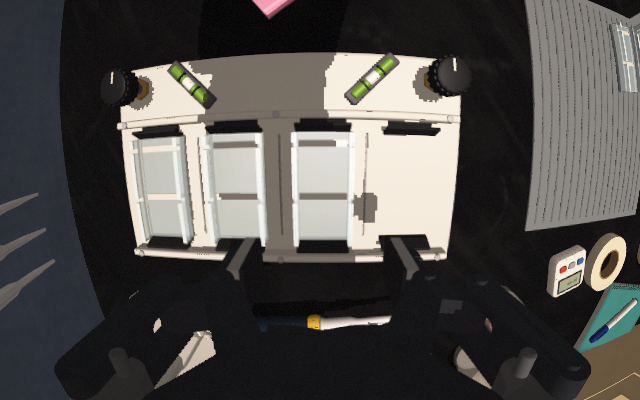

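View pics/sd14.png

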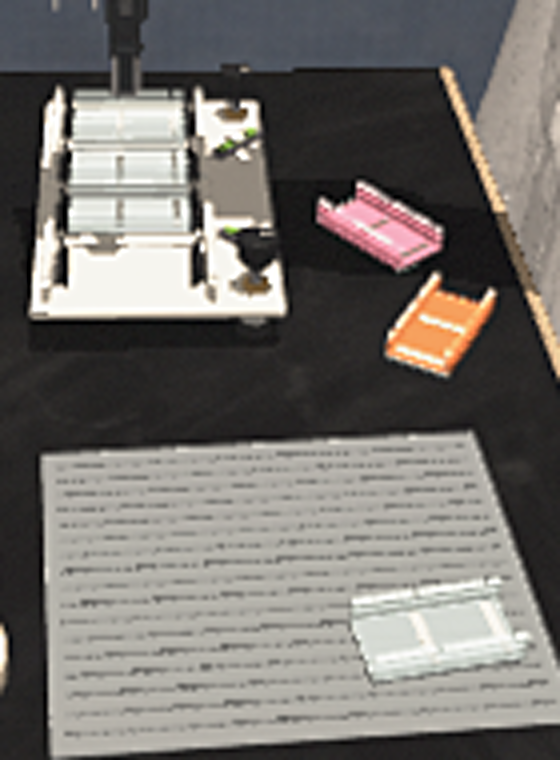

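>>> drive_tool --commands '[{"slide": [196,443,0],"rotation": [0,0,-0.1]},{"slide": [196,443,0],"rotation": [0,0,-0.19]},{"slide": [196,443,0],"rotation": [0,0,-0.19]},{"slide": [196,443,0],"rotation": [0,0,-0.19]},{"slide": [196,443,0],"rotation": [0,0,-0.19]}]' --claw -0.65

```text
clock: 30.85
tool_pos: [0.5064, 0.0962, 0.1676]
ee_rot: [0.0, -0.087, 0.996, 0.0]
contact_force: [0.4, -0.1, 0.8]
gripper_width: 0.0705
```

Run:
```python
from h import *
plan(.401,.350,.12,1.57+.176)
```

```text
slide [59.9, 268.2, 47.7] rot [0.0, 0.001, -0.001] | pos [0.5064 0.0962 0.1676] phi 1.745 j7 1.208 t 30.85
```

>>> drive_tool --commands '[{"slide": [60,268,10],"rotation": [0,0,0]},{"slide": [60,268,10],"rotation": [0,0,0]},{"slide": [60,268,10],"rotation": [0,0,0]},{"slide": [60,268,10],"rotation": [0,0,0]},{"slide": [60,268,10],"rotation": [0,0,0]}]'

```text
clock: 31.27
tool_pos: [0.4258, 0.2882, 0.1593]
ee_rot: [-0.0, -0.087, 0.996, -0.0]
contact_force: [1.1, 0.0, 0.7]
gripper_width: 0.0707
```

>>> drive_tool --commands '[{"slide": [14,65,10],"rotation": [0,0,0]},{"slide": [14,65,25],"rotation": [0,0,0]},{"slide": [14,65,37],"rotation": [0,0,0]},{"slide": [14,65,37],"rotation": [0,0,0]},{"slide": [14,65,37],"rotation": [0,0,0]}]'

```text
clock: 31.68
tool_pos: [0.4006, 0.3489, 0.1214]
ee_rot: [-0.001, -0.087, 0.996, -0.001]
contact_force: [0.3, -0.4, 0.0]
gripper_width: 0.0703
```

Run:
```python
from h import *
for i in range(2): arm.get_image("side")
im=arm.get_image("wrist");crop(im,170,60,490,330,2.4,"w29");st();np.save("im.npy",im,allow_pickle=True)
```

```text
pos [0.4015 0.349  0.1228] phi 1.743 z [-0. -0. -1.] j [-0.68  0.8  -0.19  1.76  0.24  0.6   0.74] F [0.1 0.1 0.1] w 0.0703 t 31.83
```

View pics/w29.png

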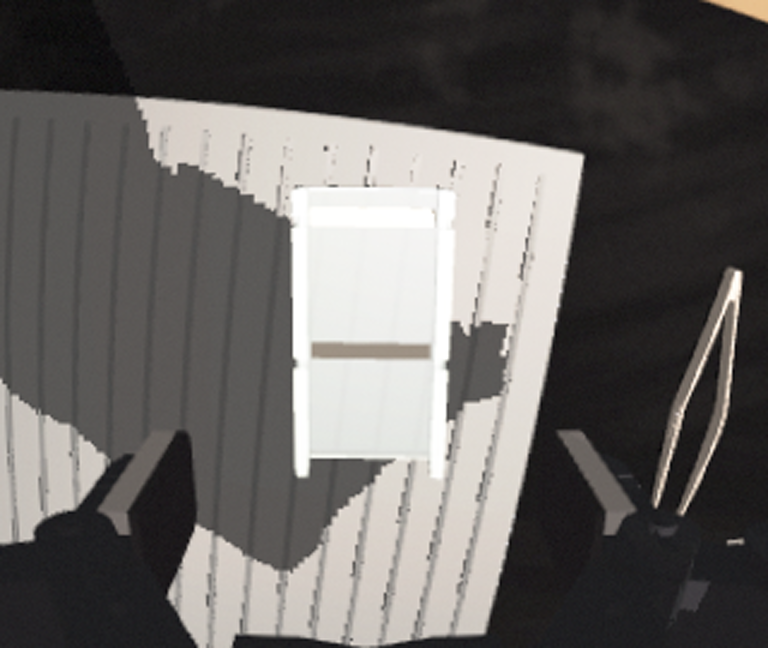

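Run:
```python
from m import *
im=np.load("im.npy",allow_pickle=True).item()
c=tray(im,[(291,190),(456,191),(444,477),(296,476)],170,60,2.4)
plan(c[0],c[1],.01,1.57+.18)
```

```text
c [0.4014 0.3509 0.026 ] yaw 0.164 0.161 len 0.1 0.1 w 0.053 0.053
slide [-0.2, 1.9, 112.8] rot [-0.0, -0.0, -0.007] | pos [0.4015 0.349  0.1228] phi 1.743 j7 0.738 t 31.83
```

>>> drive_tool --commands '[{"slide": [0,2,40],"rotation": [0,0,0.009]},{"slide": [0,2,75],"rotation": [0,0,0.009]},{"slide": [0,2,100],"rotation": [0,0,0.009]},{"slide": [0,2,113],"rotation": [0,0,0.009]},{"slide": [0,2,113],"rotation": [0,0,0.009]}]'

```text
clock: 32.25
tool_pos: [0.4009, 0.3497, 0.0079]
ee_rot: [-0.001, -0.081, 0.997, -0.001]
contact_force: [-0.2, 0.3, -0.5]
gripper_width: 0.0704
```

>>> drive_tool --commands '[{"slide": [0,0,0],"rotation": [0,0,0]},{"slide": [0,0,0],"rotation": [0,0,0]},{"slide": [0,0,0],"rotation": [0,0,0]},{"slide": [0,0,0],"rotation": [0,0,0]},{"slide": [0,0,0],"rotation": [0,0,0]}]' --claw 1 --squeeze 70

```text
clock: 32.67
tool_pos: [0.4016, 0.3499, 0.0092]
ee_rot: [-0.0, -0.081, 0.997, -0.001]
contact_force: [-0.6, -1.6, 10.9]
gripper_width: 0.0507
```

>>> drive_tool --commands '[{"slide": [0,0,-35],"rotation": [0,0,0]},{"slide": [0,0,-75],"rotation": [0,0,0]},{"slide": [0,0,-115],"rotation": [0,0,0]},{"slide": [0,0,-140],"rotation": [0,0,0]},{"slide": [0,0,-140],"rotation": [0,0,0]}]'

```text
clock: 33.08
tool_pos: [0.4032, 0.3513, 0.1548]
ee_rot: [0.003, -0.081, 0.997, 0.002]
contact_force: [1.5, 1.0, -0.0]
gripper_width: 0.0501
```

Run:
```python
from h import *
im=arm.get_image("side");crop(im,200,150,430,330,3,"sd15");st();plan(.5905,-.019,.145,1.553)
```

```text
pos [0.4027 0.3507 0.1523] phi 1.732 z [ 0.003  0.002 -1.   ] j [-0.67  0.76 -0.2   1.74  0.23  0.67  0.74] F [ 0.3 -0.6 -2. ] w 0.0505 t 33.13
slide [-126.0, -395.1, 7.1] rot [0.002, 0.003, 0.179] | pos [0.4027 0.3507 0.1523] phi 1.732 j7 0.738 t 33.13
```

View pics/sd15.png

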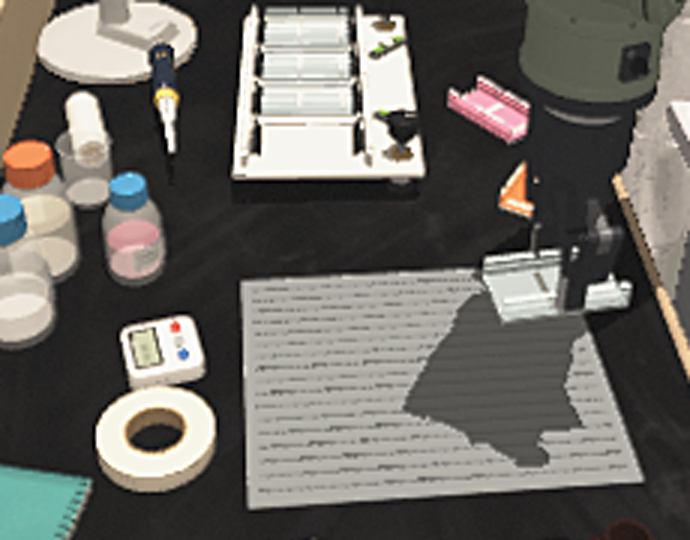

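>>> drive_tool --commands '[{"slide": [-126,-395,0],"rotation": [0,0.003,0.09]},{"slide": [-126,-395,0],"rotation": [0,0.003,0.179]},{"slide": [-126,-395,0],"rotation": [0,0.003,0.179]},{"slide": [-126,-395,0],"rotation": [0,0.003,0.179]},{"slide": [-126,-395,0],"rotation": [0,0.003,0.179]}]'

```text
clock: 33.55
tool_pos: [0.4969, 0.1626, 0.1504]
ee_rot: [-0.0, 0.009, 1.0, 0.001]
contact_force: [1.6, 0.1, -1.3]
gripper_width: 0.0503
```

Run:
```python
from h import *
plan(.5905,-.019,.145,1.553)
```

```text
slide [-96.7, -179.9, 5.1] rot [0.002, -0.0, 0.0] | pos [0.4969 0.1626 0.1504] phi 1.553 j7 0.948 t 33.55
```

>>> drive_tool --commands '[{"slide": [-97,-180,0],"rotation": [0,0,0]},{"slide": [-97,-180,0],"rotation": [0,0,0]},{"slide": [-97,-180,0],"rotation": [0,0,0]},{"slide": [-97,-180,0],"rotation": [0,0,0]},{"slide": [-97,-180,0],"rotation": [0,0,0]}]'

```text
clock: 33.97
tool_pos: [0.5911, -0.0217, 0.1497]
ee_rot: [-0.0, 0.009, 1.0, 0.001]
contact_force: [0.6, 0.7, 0.2]
gripper_width: 0.0502
```

>>> drive_tool --commands '[{"slide": [0,0,10],"rotation": [0,0,0]},{"slide": [0,0,20],"rotation": [0,0,0]},{"slide": [0,0,20],"rotation": [0,0,0]},{"slide": [0,0,20],"rotation": [0,0,0]}]'

```text
clock: 34.3
tool_pos: [0.5905, -0.0205, 0.1292]
ee_rot: [-0.001, 0.008, 1.0, 0.001]
contact_force: [0.6, 0.4, 0.1]
gripper_width: 0.0507
```

Run:
```python
from h import *
for i in range(2): arm.get_image("side")
im=arm.get_image("wrist");save(im,"w30");st();np.save("im.npy",im,allow_pickle=True);plan(.590,-.019,.060,1.553)
```

```text
pos [ 0.5911 -0.0208  0.1302] phi 1.554 z [-0.     0.001 -1.   ] j [ 0.11  0.87 -0.26  1.53  0.28  0.78  1.29] F [0.2 0.3 0.6] w 0.0504 t 34.45
slide [1.1, 1.6, 70.2] rot [0.001, -0.0, 0.001] | pos [ 0.5911 -0.0208  0.1302] phi 1.554 j7 1.289 t 34.45
```

View pics/w30.png

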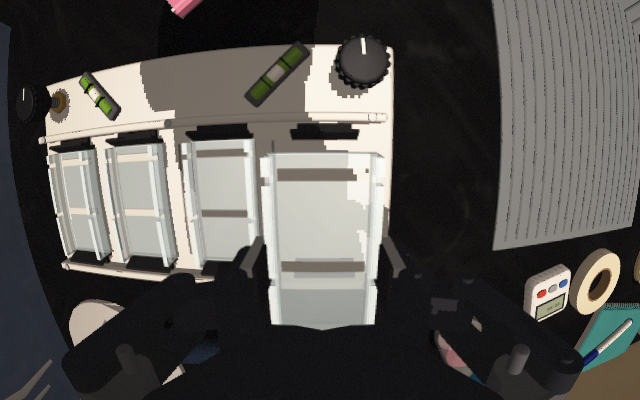

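>>> drive_tool --commands '[{"slide": [1,1.5,25],"rotation": [0,0,0]},{"slide": [1,1.5,50],"rotation": [0,0,0]},{"slide": [1,1.5,65],"rotation": [0,0,0]},{"slide": [1,1.5,71],"rotation": [0,0,0]},{"slide": [1,1.5,71],"rotation": [0,0,0]}]'

```text
clock: 34.87
tool_pos: [0.5897, -0.0187, 0.0586]
ee_rot: [-0.001, 0.008, 1.0, 0.001]
contact_force: [0.1, 0.2, -1.4]
gripper_width: 0.0504
```

Run:
```python
from h import *
im=arm.get_image("wrist");crop(im,200,90,440,330,2.5,"w31");st()
```

```text
pos [ 0.5902 -0.0187  0.0597] phi 1.554 z [-0.     0.002 -1.   ] j [ 0.09  0.97 -0.23  1.58  0.32  0.63  1.25] F [0.2 0.5 0.5] w 0.0501 t 34.92
```

View pics/w31.png

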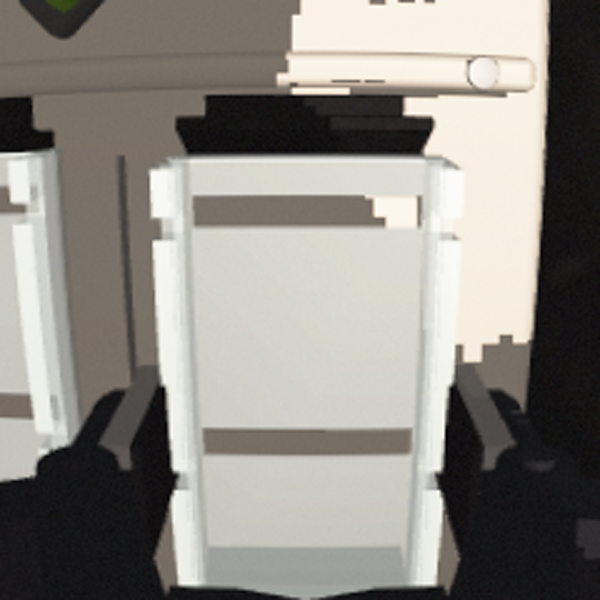

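>>> drive_tool --commands '[{"slide": [1,0,3],"rotation": [0,0,0]},{"slide": [1,0,6],"rotation": [0,0,0]},{"slide": [1,0,9],"rotation": [0,0,0]},{"slide": [1,0,12],"rotation": [0,0,0]}]' --squeeze 100

```text
clock: 35.25
tool_pos: [0.5892, -0.0188, 0.048]
ee_rot: [-0.0, 0.008, 1.0, 0.001]
contact_force: [-2.0, 0.2, 5.0]
gripper_width: 0.0496
```

>>> drive_tool --commands '[{"slide": [0,0,2],"rotation": [0,0,0]},{"slide": [0,0,3],"rotation": [0,0,0]},{"slide": [0,0,3],"rotation": [0,0,0]}]'

```text
clock: 35.5
tool_pos: [0.5892, -0.0188, 0.0455]
ee_rot: [0.0, 0.008, 1.0, 0.001]
contact_force: [-3.4, 0.7, 9.2]
gripper_width: 0.0493
```

>>> drive_tool --commands '[{"slide": [0,0,1],"rotation": [0,0,0]},{"slide": [0,0,1.5],"rotation": [0,0,0]},{"slide": [0,0,1.5],"rotation": [0,0,0]}]'

```text
clock: 35.75
tool_pos: [0.5892, -0.0188, 0.0453]
ee_rot: [0.0, 0.008, 1.0, 0.0]
contact_force: [-10.1, 0.8, 29.4]
gripper_width: 0.0492
```

Bottomed. Release, lift, inspect.

>>> drive_tool --commands '[{"slide": [0,0,-2],"rotation": [0,0,0]},{"slide": [0,0,-2],"rotation": [0,0,0]},{"slide": [0,0,-2],"rotation": [0,0,0]},{"slide": [0,0,-2],"rotation": [0,0,0]}]' --claw -0.4

```text
clock: 36.08
tool_pos: [0.5893, -0.0188, 0.0471]
ee_rot: [0.0, 0.008, 1.0, 0.0]
contact_force: [-1.0, 0.5, -0.1]
gripper_width: 0.06
```

>>> drive_tool --commands '[{"slide": [0,0,-15],"rotation": [0,0,0]},{"slide": [0,0,-50],"rotation": [0,0,0]},{"slide": [0,0,-90],"rotation": [0,0,0]},{"slide": [0,0,-120],"rotation": [0,0,0]},{"slide": [0,0,-120],"rotation": [0,0,0]}]'

```text
clock: 36.5
tool_pos: [0.5913, -0.0188, 0.1725]
ee_rot: [0.004, 0.008, 1.0, 0.001]
contact_force: [0.8, -0.6, 0.9]
gripper_width: 0.0598
```

Run:
```python
from h import *
st();plan(.54,-.135,.26,1.553)
```

```text
pos [ 0.5913 -0.0188  0.1725] phi 1.554 z [ 0.008  0.001 -1.   ] j [ 0.11  0.81 -0.28  1.5   0.26  0.86  1.3 ] F [ 0.8 -0.6  0.9] w 0.0598 t 36.5
slide [48.6, -116.9, -88.0] rot [0.001, 0.008, 0.001] | pos [ 0.5913 -0.0188  0.1725] phi 1.554 j7 1.301 t 36.5
```

>>> drive_tool --commands '[{"slide": [49,-117,-88],"rotation": [0,0.008,0]},{"slide": [49,-117,-88],"rotation": [0,0.008,0]},{"slide": [49,-117,-88],"rotation": [0,0.008,0]},{"slide": [49,-117,-88],"rotation": [0,0.008,0]},{"slide": [49,-117,-88],"rotation": [0,0.008,0]}]'

```text
clock: 36.92
tool_pos: [0.5388, -0.1406, 0.2631]
ee_rot: [0.002, 0.012, 1.0, -0.001]
contact_force: [-0.0, -0.3, 0.6]
gripper_width: 0.0596
```

Run:
```python
from h import *
for i in range(5): s=arm.get_image("side")
im=arm.get_image("wrist");crop(im,140,50,500,310,2.2,"w32");st();np.save("im.npy",im,allow_pickle=True)
crop(s,265,140,355,220,8,"sd16")
```

```text
pos [ 0.5398 -0.1341  0.2592] phi 1.555 z [-0.001  0.002 -1.   ] j [ 0.36  0.66 -0.33  1.5   0.23  1.02  1.52] F [-0.1  0.   0.2] w 0.0597 t 37.22
```

View pics/w32.png

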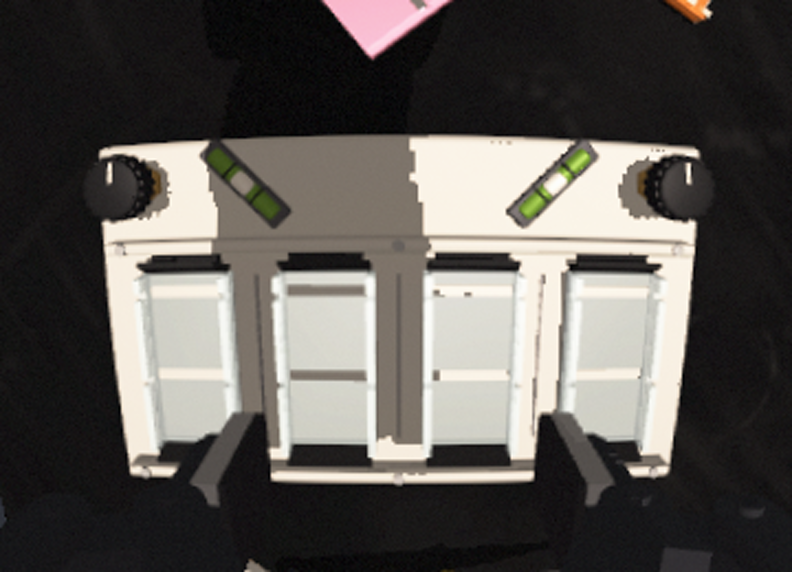

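View pics/sd16.png

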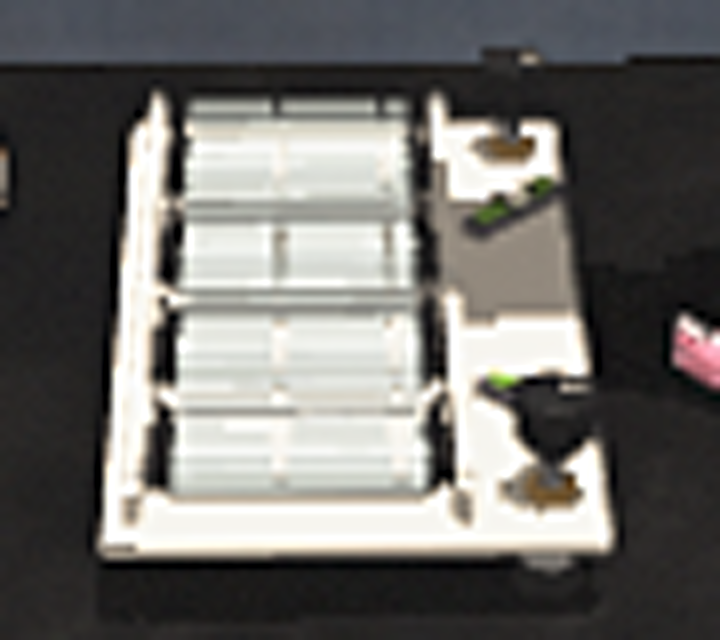

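Run:
```python
from h import *
im=np.load("im.npy",allow_pickle=True).item();Z=im["z_map"]
# wrist: points for tray floors & platform; z along optical axis
def P(x,y):
    u=140+x/2.2;v=50+y/2.2
    o,d=ray(im,u,v,True);c=np.array(camR(im)).T@d
    return o+d*np.median(Z[int(v)-1:int(v)+2,int(u)-1:int(u)+2])/c[2]
for n,p in {"t4":[(185,325),(190,350),(190,410),(200,345)],"t3":[(325,330),(325,350),(330,410)],"t2":[(475,330),(475,350),(470,410)],"t1":[(612,325),(610,350),(610,410)],"plat":[(255,350),(388,350),(545,320),(350,200),(450,200),(670,350),(125,300)]}.items():
    print(n,[P(*q)[2].round(4) for q in p])
def C(pts): # rim corners at z .062
    w=np.array([onz(im,140+x/2.2,50+y/2.2,.062,True) for x,y in pts]);return w.round(3).tolist(),w.mean(0).round(4)
a=im["color"][:,:,::-1]
A=cv2.resize(a[110:158,228:276],None,fx=8,fy=8,interpolation=cv2.INTER_CUBIC)
B=cv2.resize(a[110:158,368:416],None,fx=8,fy=8,interpolation=cv2.INTER_CUBIC)
cv2.imwrite("pics/lev4.png",np.hstack([A,B]))
```

```text
t4 [np.float64(0.0461), np.float64(0.0459), np.float64(0.0463), np.float64(0.0461)]
t3 [np.float64(0.0462), np.float64(0.0463), np.float64(0.0464)]
t2 [np.float64(0.0459), np.float64(0.046), np.float64(0.0456)]
t1 [np.float64(0.0466), np.float64(0.0464), np.float64(0.046)]
plat [np.float64(0.0404), np.float64(0.0396), np.float64(0.0399), np.float64(0.0401), np.float64(0.0403), np.float64(0.0396), np.float64(0.0403)]
```

View pics/lev4.png

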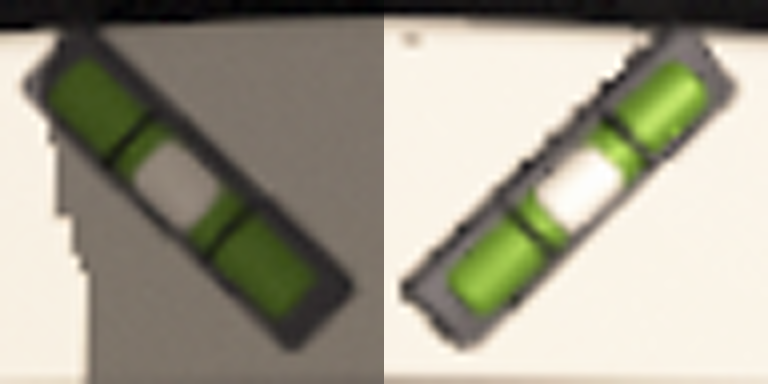

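Run:
```python
from h import *
im=arm.get_image("scene");save(im,"end");print(arm.close_job())
```

```text
the job is handed in; nothing more can be done
None
```

View pics/end.png

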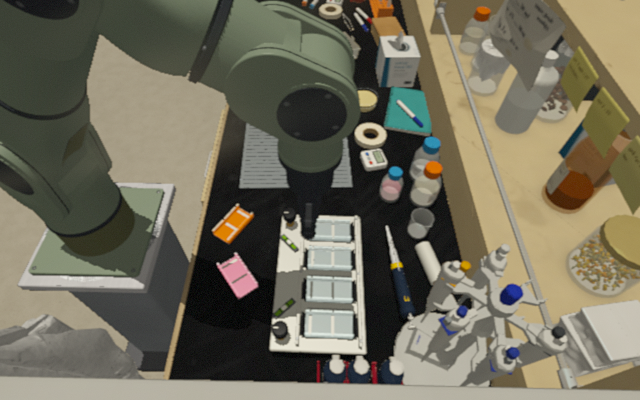

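I levelled the caster, seated all four clear trays in bays 1–4, and handed the job in at about 37 s; no verdict was reported.

- **Levelling:** I turned the left knob about 2 rad clockwise and the right knob about 3 rad anticlockwise. The last close-up showed both bubbles centred between their marks.
- **Trays:** One tray had been knocked about 5 cm on the mat, so I found it again before picking it up. Each tray was pressed until it stopped against the platform. The wrist depth image put all four tray floors about 6 mm above the platform. Flush would be 5 mm, so they agree to about 1 mm.
- **Other things in the scene:** The bottle behind the caster was still standing in the last picture. I did not touch the orange and pink look-alike trays.
- **Worth knowing:**
  - Pressing the first tray peaked at 48 N on the wrist. That force went through the fingers, and the 40 N limit is for the arm and the gripper's body.
  - The scene camera placed the left knob about 6 mm off in y from where I gripped it, so I relied on the wrist camera.

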